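# Gauge the gap in a cut bangle with stepped leaves

## Task

Find the width of the gap in the cut bangle clamped on the bench pin: try the gauge leaves in the gap one after the other, from the thinnest up, pushing each straight down towards the wood by feel and never forcing it, and put every leaf that slides in loosely back in its own place in the rack. Leave the first leaf that binds, that is the one you feel drag and that the springy bangle grips, standing in the gap, upright and square, pushed down to the wood and let go. Leave the other things on the bench where they are.

Things in the scene. Friction and masses are not known exactly. Their poses are not given: they have to be found in the camera images.
- pin: Hardwood jeweller's bench pin on a steel mount, fixed: level wooden top 40 mm above the bench, 104 mm wide (y), two prongs at its -x end. Origin: on the bench under its middle; x points away from the prongs, y to the left seen from the prongs, z up. The cut bangle lies flat on it, 72 mm across, band 3 mm thick and 12 mm high, upper edge 52 mm above the bench.
- bangle: Origin: centre of the bangle, on the wood; axes as the pin's. The bangle is cut through at its -x side and spread. A steel strap with a brass nut (66 mm above the bench) clamps its +y half, which is rigid; a saddle holds its back (+x). The -y half is free and springs: its cut end yields towards -y with about 10 N per mm and springs back.
- cut (a point): Foot of the clamped cut end: middle of the band's thickness, in the plane of the flat cut face, on the wood; axes as the pin's. The gap is open above and reaches from here towards -y to the sprung end. Its width is the unknown: about 5, 7 or 9 mm (within 0.3). A leaf of thickness t touching the clamped end has its middle at y = -t/2 here.
- rack: Dark wooden rack of the leaves, fixed, 160 x 46 mm, 18 mm high, with ribs 9 mm wide up to 34 mm on which the handles rest. Origin under its middle; x runs along the row, from the thinnest leaf to the thickest. The leaves: steel blade 16 mm wide (x) under a wooden handle 24 mm wide (x); grip the handle from above across its thickness (y).
- leaf1: Gauge leaf 4 mm thick (its y), number 1 of the row, thinnest, nearest the robot. Blade 30 mm long; handle 10 mm thick (y), 24 mm high above it. The lowest 6 mm of the blade taper evenly to 1.6 mm at the foot. Origin: middle of the foot; z up. About 30 g. Never the one that binds.
- leaf2: Gauge leaf 6 mm thick (its y), number 2 of the row. Blade 30 mm long; handle 12 mm thick (y), 24 mm high above it. The lowest 6 mm of the blade taper evenly to 3.6 mm at the foot. Origin: middle of the foot; z up. About 36 g. A leaf 1 mm thicker than the gap pushes in with about 3 to 8 N, drags with 2 to 5 N and is then gripped with about 4 N.
- leaf3: Gauge leaf 8 mm thick (its y), number 3 of the row. Blade 30 mm long; handle 14 mm thick (y), 24 mm high above it. The lowest 6 mm of the blade taper evenly to 5.6 mm at the foot. Origin: middle of the foot; z up. About 42 g. A leaf 1 mm thinner than the gap slides with under 1 N when it is clear of both ends.
- leaf4: Gauge leaf 10 mm thick (its y), number 4 of the row, thickest. Blade 30 mm long; handle 16 mm thick (y), 24 mm high above it. The lowest 6 mm of the blade taper evenly to 7.6 mm at the foot. Origin: middle of the foot; z up. About 48 g. A leaf 3 mm thicker than the gap will not enter.
- place1 (a point): Where the foot of the 4 mm leaf belongs in the rack: it hangs there by its handle, the foot 4 mm above the bench, its axes parallel to the rack's. The pocket round the blade is 19 mm (x) by 10 mm (y), 16 mm deep, its mouth 18 mm above the bench.
- place2 (a point): Where the foot of the 6 mm leaf belongs in the rack: it hangs there by its handle, the foot 4 mm above the bench, its axes parallel to the rack's. The pocket round the blade is 19 mm (x) by 12 mm (y), 16 mm deep, its mouth 18 mm above the bench.
- place3 (a point): Where the foot of the 8 mm leaf belongs in the rack: it hangs there by its handle, the foot 4 mm above the bench, its axes parallel to the rack's. The pocket round the blade is 19 mm (x) by 14 mm (y), 16 mm deep, its mouth 18 mm above the bench.
- place4 (a point): Where the foot of the 10 mm leaf belongs in the rack: it hangs there by its handle, the foot 4 mm above the bench, its axes parallel to the rack's. The pocket round the blade is 19 mm (x) by 16 mm (y), 16 mm deep, its mouth 18 mm above the bench.
- file1: Needle file, 142 mm long, lying along its x; origin under its middle. Not part of the job.
- file2: Needle file, 124 mm long, lying along its x; origin under its middle. Not part of the job.
- waxring: Wax ring, 28 mm across and 12 mm high, lying flat; origin under its middle. Not part of the job.
- waxblock: Block of carving wax, 36 x 60 x 22 mm; origin under its middle. Not part of the job.
- caliper: Steel vernier caliper, 225 mm long along its x, 9 mm high, lying flat; origin under its middle. Not part of the job.
- hammer: Small hammer lying along its x. Not part of the job.

How it is judged:
On the way, in this order (a step that is already met when the one before it is completed fails the run):
1. the 4 mm leaf, the thinnest, is tried first: its foot goes at least 5 mm down between the cut ends (z of leaf1 in the frame of cut between -0.004 and 0.007 m and y of leaf1 in the frame of cut between -0.009 and 0 m and x of leaf1 in the frame of cut between -0.006 and 0.006 m and angle between leaf1's own z axis and vertical below 0.15 rad and angle between the y axis of leaf1 and the y axis of cut, either way round below 0.2 rad), for 0.05 s.
2. the 6 mm leaf is tried next, its foot at least 5 mm down between the cut ends, with the 4 mm leaf back in its place (z of leaf2 in the frame of cut between -0.004 and 0.007 m and y of leaf2 in the frame of cut between -0.009 and 0 m and x of leaf2 in the frame of cut between -0.006 and 0.006 m and angle between leaf2's own z axis and vertical below 0.15 rad and angle between the y axis of leaf2 and the y axis of cut, either way round below 0.2 rad and distance between leaf1 and place1 below 0.01 m and angle between leaf1's own z axis and vertical below 0.2 rad), for 0.05 s.
3. either the 6 mm leaf binds and is left standing in the gap, or it goes back in its place and the 8 mm leaf is tried, its foot at least 5 mm down between the cut ends (((z of leaf2 in the frame of cut between -0.004 and 0.005 m and y of leaf2 in the frame of cut between -0.009 and 0 m and x of leaf2 in the frame of cut between -0.006 and 0.006 m and angle between leaf2's own z axis and vertical below 0.15 rad and angle between the y axis of leaf2 and the y axis of cut, either way round below 0.2 rad and contact force between leaf2 and bangle between 1.5 and 10 N and contact force between leaf2 and the fingers below 0.1 N and (distance between leaf1 and place1 below 0.01 m and angle between leaf1's own z axis and vertical below 0.2 rad)) or (z of leaf3 in the frame of cut between -0.004 and 0.007 m and y of leaf3 in the frame of cut between -0.009 and 0 m and x of leaf3 in the frame of cut between -0.006 and 0.006 m and angle between leaf3's own z axis and vertical below 0.15 rad and angle between the y axis of leaf3 and the y axis of cut, either way round below 0.2 rad and (distance between leaf1 and place1 below 0.01 m and angle between leaf1's own z axis and vertical below 0.2 rad) and (distance between leaf2 and place2 below 0.01 m and angle between leaf2's own z axis and vertical below 0.2 rad)))), for 0.05 s.
At the end, for the whole second after the job is handed in: The leaf that binds stands let go in the gap: foot within 5 mm of the wood and 6 mm of the band's middle, upright within 0.15 rad, square within 0.2 rad, pressing on the clamped end with 1.5 to 10 N. The other three hang in their places in the rack, within 10 mm and 0.2 rad of upright (((z of leaf2 in the frame of cut between -0.004 and 0.005 m and y of leaf2 in the frame of cut between -0.009 and 0 m and x of leaf2 in the frame of cut between -0.006 and 0.006 m and angle between leaf2's own z axis and vertical below 0.15 rad and angle between the y axis of leaf2 and the y axis of cut, either way round below 0.2 rad and contact force between leaf2 and bangle between 1.5 and 10 N and contact force between leaf2 and the fingers below 0.1 N and linear speed of leaf2 below 0.02 m/s and (distance between leaf1 and place1 below 0.01 m and angle between leaf1's own z axis and vertical below 0.2 rad) and (distance between leaf3 and place3 below 0.01 m and angle between leaf3's own z axis and vertical below 0.2 rad) and (distance between leaf4 and place4 below 0.01 m and angle between leaf4's own z axis and vertical below 0.2 rad)) or (z of leaf3 in the frame of cut between -0.004 and 0.005 m and y of leaf3 in the frame of cut between -0.009 and 0 m and x of leaf3 in the frame of cut between -0.006 and 0.006 m and angle between leaf3's own z axis and vertical below 0.15 rad and angle between the y axis of leaf3 and the y axis of cut, either way round below 0.2 rad and contact force between leaf3 and bangle between 1.5 and 10 N and contact force between leaf3 and the fingers below 0.1 N and linear speed of leaf3 below 0.02 m/s and (distance between leaf1 and place1 below 0.01 m and angle between leaf1's own z axis and vertical below 0.2 rad) and (distance between leaf2 and place2 below 0.01 m and angle between leaf2's own z axis and vertical below 0.2 rad) and (distance between leaf4 and place4 below 0.01 m and angle between leaf4's own z axis and vertical below 0.2 rad)) or (z of leaf4 in the frame of cut between -0.004 and 0.005 m and y of leaf4 in the frame of cut between -0.009 and 0 m and x of leaf4 in the frame of cut between -0.006 and 0.006 m and angle between leaf4's own z axis and vertical below 0.15 rad and angle between the y axis of leaf4 and the y axis of cut, either way round below 0.2 rad and contact force between leaf4 and bangle between 1.5 and 10 N and contact force between leaf4 and the fingers below 0.1 N and linear speed of leaf4 below 0.02 m/s and (distance between leaf1 and place1 below 0.01 m and angle between leaf1's own z axis and vertical below 0.2 rad) and (distance between leaf2 and place2 below 0.01 m and angle between leaf2's own z axis and vertical below 0.2 rad) and (distance between leaf3 and place3 below 0.01 m and angle between leaf3's own z axis and vertical below 0.2 rad)))); the robot touches nothing.
It fails at once if a leaf is forced: it presses on the clamped end of the bangle with more than 20 N (contact force between any of leaf1, leaf2, leaf3, leaf4 and bangle above 20 N).
It fails at once if the gripper or arm knocks the pin, the bangle or the clamp with more than 15 N (contact force between any of the fingers, the arm and pin above 15 N).
It fails at once if another thing on the bench is moved by more than 30 mm (distance of any of file1, file2, waxring, waxblock, caliper, hammer from where it was at the start of the episode above 0.03 m).
It also fails if it takes over 72 s, if anything falls off the work surface, if the arm or the gripper's body presses on something with over 40 N, if the wrist force passes 120 N, or if a joint passes its speed limit or range.

## Robot

A 7-joint arm with a two-finger parallel gripper is mounted at the origin on the work surface. World frame = base frame: x ahead of the robot, y to its left, z up, the work surface at z = 0. Lengths are in m, angles in rad, forces in N, time in s.
With the tool pointing down it reaches from about 0.4 to 0.85 m from the base axis. Payload 4.5 kg.
Tool frame: the origin (TCP) lies on the centre line of the jaws, within the pads' length; the fingertips stand 11 mm ahead of it and the grasp point (between the pads) lies 8 mm behind it; z points along the fingers, y is the line along which they close (so a half turn about z gives the same grasp; the last joint's range is limited). The gripper opens to 88 mm and grips with 3 to 60 N. Pads are 18 mm wide; open, the fingers measure 123 mm over their backs; the gripper's body (75 mm by 187 mm) begins 45 mm behind the grasp point.
Start: joints at [-1.188, 0.689, -0.195, 1.565, 0.157, 0.902, -0.215], TCP at [0.214, 0.587, 0.25] pointing down, gripper open.
Joint ranges: [-3.01, 3.01], [-0.46, 2.08], [-1.47, 1.51], [0.13, 2.56], [-1, 4.14], [0.04, 2.09], [-2.66, 2.66]. Speed limits (rad/s): [2.57, 2.57, 3.14, 3.14, 3.14, 3.14, 3.14].

## Interface

Orientations are given as a unit quaternion [x, y, z, w].
In Python, from plant import * gives the robot as it stands. The module is installed in compiled form; this text tells all that it offers.
- The arm moves only by the tool send_rows, never from a script. Its argument "motion" is a list of rows, each an object of numbers: "x", "y", "z": the shift along the tool's x, y, z in cm; "rx", "ry", "rz": the turn, a rotation vector about the tool's x, y, z in rad; "jaw": the finger opening in cm, from 0 to 8.81. In form: [{"x": .., "y": .., "z": .., "rx": .., "ry": .., "rz": .., "jaw": ..}, ...]. A call has exactly 5 rows; each row shifts and turns the commanded pose from where the row before left it, along the tool's axes as they then stand; what a row does not reach is not made up. A row lasts 1/10 s, in which the tool goes at most 50 mm and 8.59 degrees, less where a joint would pass 70% of its speed; a pose out of reach is approached as far as the arm can. A call is refused whole if a number of a shift passes 5 or a number of a turn 0.15, either way. A call with a gripper value outside its range is refused whole. The fingers move at their own pace and stop on an object; "grip_force" is the grip in N (left out, the last holds). Time passes only in rows, so rows that do not move let the fingers close, or fill a call up. It gives the time, the measured TCP pose, the force, the opening and the grip force at its end, in the units of the state.
- get_state(): the state, without advancing time (a new reading comes with each control period).
- snapshot(name): name is "scene" or "top" or "wrist"; returns a dict with "img" (420x560x3 uint8, red, green, blue), "vertical_fov" (degrees; the focal length in pixels is half the picture's height over the tangent of half this angle, whatever the lens; pixels are square), "cx", "cy" (the principal point, pixels), "extrinsics" (4x4, takes a point from camera to world coordinates). Camera axes: x right, y up, looking along -z (the intrinsics and any distortion apply to the point x, -y, -z); pixel columns grow to the right and rows downward; lengths in m; the calibration is good to about 2 mm. A picture is of the moment at which its call begins. There is no depth.
- finish_job(): hands the job in; it is judged then, once.
The state is a dict: "clock": time; "q": joint angles; "qd": joint speeds; "joint_torque": joint torques, N m; "tool_pos": TCP position; "eef_rot": TCP orientation; "contact_force": force on the tool from outside, world axes, zero at the start; "moment": the same for the moment, N m; "opening": opening from 0.0 (shut) to 1.0 (fully open); "finger_force": force on a finger pad.
Only numpy, scipy, OpenCV 4.12 (cv2) and the standard library are available. Lean on these libraries where they do the work, as an engineer would, in place of code of your own. Each camera call takes 0.05 s, during which the arm holds its last target. There are 200 camera calls.

## Working session

There is one attempt and no reset: what is moved stays moved. The work goes in short steps, Python scripts to look and compute and a tool call to move; the robot and the scene stay as the last step left them, time stands still between calls to the robot, and variables do not carry over. Pictures are saved under pics/ and viewed, at most 10 in all, crops included, and the job is handed in when it is done.

Besides the shell and the picture viewer there is one more tool, called by a JSON object that holds its "fn" and its "kwargs". send_rows: Moves the arm, as the interface text tells. Its arguments: {"type":"object","properties":{"motion":{"type":"array"},"grip_force":{"type":"number"}},"required":["motion"]}

```bash
mkdir -p pics
cat > h.py <<'E'
import numpy as np, cv2
from plant import *
from scipy.spatial.transform import Rotation as R
def snap(n,f,crop=None,s=1):
    d=snapshot(n); np.savez('pics/'+f+'.npz',**{k:np.array(v) for k,v in d.items()})
    save(f,d['img'],f,crop,s); return d
def save(f,im,out,crop=None,s=1):
    if crop: im=im[crop[1]:crop[3],crop[0]:crop[2]]
    im=cv2.resize(np.ascontiguousarray(im[:,:,::-1]),None,fx=s,fy=s,interpolation=cv2.INTER_CUBIC); cv2.imwrite('pics/'+out+'.png',im)
def ray(d,u,v,z):
    f=210/np.tan(np.radians(float(d['vertical_fov']))/2);E=np.array(d['extrinsics'])
    r=E[:3,:3]@np.array([(u-d['cx'])/f,-(v-d['cy'])/f,-1]);o=E[:3,3]
    return o+r*(z-o[2])/r[2]
def proj(d,p):
    f=210/np.tan(np.radians(float(d['vertical_fov']))/2);E=np.array(d['extrinsics'])
    c=E[:3,:3].T@(np.array(p)-E[:3,3]); return np.array([d['cx']+f*c[0]/-c[2],d['cy']-f*c[1]/-c[2]])
E
python3 - <<'E'
from h import *
for n in('top','scene'):
    d=snap(n,n+'0',s=1.42); print(n,d['vertical_fov'],d['cx'],d['cy'],np.round(d['extrinsics'],3),[k for k in d])
s=get_state();print(s)
E
```

```text
top 57.07766216134084 275.160196323836 207.31756906320953 [[ 0.021  0.989 -0.146  0.455]
 [-0.999  0.025  0.026 -0.041]
 [ 0.029  0.145  0.989  0.926]
 [ 0.     0.     0.     1.   ]] ['img', 'vertical_fov', 'cx', 'cy', 'extrinsics']
scene 57.46508515176609 276.9567969282282 211.99551987948712 [[ 0.27  -0.621  0.736  1.312]
 [ 0.963  0.192 -0.191 -0.238]
 [-0.022  0.76   0.65   0.692]
 [ 0.     0.     0.     1.   ]] ['img', 'vertical_fov', 'cx', 'cy', 'extrinsics']
{'clock': 0.1, 'q': array([-1.18820758,  0.68990028, -0.19450377,  1.5662021 ,  0.15729164,
        0.90249782, -0.21508955]), 'qd': array([-4.38089824e-04, -3.84730410e-03,  2.08984345e-04, -4.49700475e-03,
       -1.08129698e-03,  4.30106810e-04,  9.60992980e-06]), 'joint_torque': array([-2.02173185e-03, -5.28501177e+01, -1.27143111e+00, -1.53837544e+01,
       -5.27178403e-02,  1.89789600e-03,  3.78443747e-05]), 'tool_pos': array([0.21346356, 0.58685135, 0.24899981]), 'eef_rot': array([ 1.73479999e-01,  9.84837060e-01, -8.05502855e-04, -8.08848079e-05]), 'contact_force': array([ 0.41884468, -0.53755042,  0.66845648]), 'moment': array([-0.06979908, -0.01210744,  0.02571131]), 'finger_force': 0.0, 'opening': 1.004551303540013}
```

View pics/top0.png

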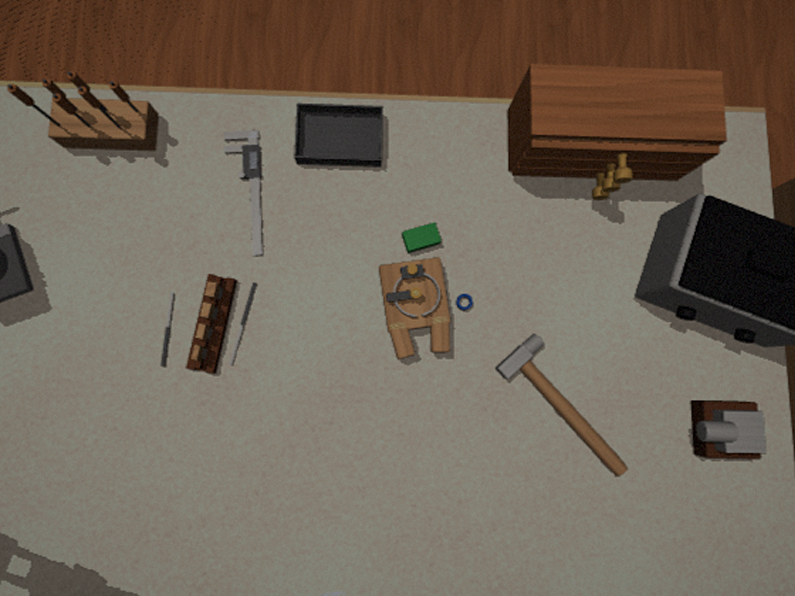

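View pics/scene0.png

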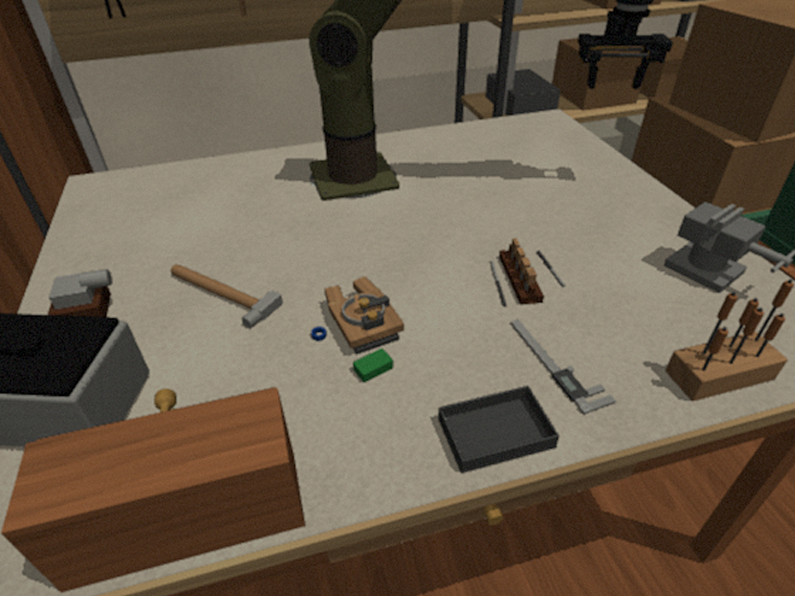

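The top view shows the rack at about (212,323), the pin and bangle at (415,295), and the green wax block at (421,237) (display pixels, 1.42x). The scene view agrees with this. I'll compute coarse poses next.

Run:
```python
from h import *
d=np.load('pics/top0.npz')
def P(u,v,z): return np.round(ray(d,u/1.42,v/1.42,z),4)
print('rack corners top z18',[P(*p,0.018)[:2] for p in((209,275),(237,281),(214,373),(187,369))])
print('leaf handle mid z.058',[P(*p,.058)[:2] for p in((209,286),(207,308),(204,330),(200,353))])
print('pin corners',[P(*p,.04)[:2] for p in((380,265),(443,259),(450,320),(389,330))])
print('bangle c',P(416,296,.052)[:2],'gap',P(418,318,.052)[:2])
w=snap('wrist','w0');s=get_state()
Rt=R.from_quat(s['eef_rot']).as_matrix();E=w['extrinsics']
print('cam in tool',np.round(Rt.T@E[:3,:3],3),np.round(Rt.T@(E[:3,3]-s['tool_pos']),4),w['vertical_fov']); print(Rt.round(3))
```

```text
rack corners top z18 [array([0.6141, 0.2388]), array([0.6052, 0.1919]), array([0.4528, 0.2196]), array([0.4583, 0.2635])]
leaf handle mid z.058 [array([0.5894, 0.2252]), array([0.5542, 0.2259]), array([0.5193, 0.2282]), array([0.4833, 0.2318])]
pin corners [array([ 0.6344, -0.0456]), array([ 0.6473, -0.1495]), array([ 0.5463, -0.1617]), array([ 0.5276, -0.0627])]
bangle c [ 0.5826 -0.1048] gap [ 0.547  -0.1085]
cam in tool [[-0.     0.961  0.277]
 [ 1.     0.     0.001]
 [ 0.001  0.277 -0.961]] [ 0.0715 -0.0003 -0.1347] 60.74083783420595
[[-0.94   0.342 -0.   ]
 [ 0.342  0.94  -0.001]
 [-0.    -0.001 -1.   ]]
```

Run:
```python
from h import *
im=np.load('pics/top0.npz')['img']
a=im[185:270,125:185];b=im[165:260,255:345]
a=cv2.resize(a,(400,567),interpolation=cv2.INTER_CUBIC);b=cv2.resize(b,(400,422),interpolation=cv2.INTER_CUBIC)
o=np.zeros((567,800,3),np.uint8);o[:,:400]=a;o[:422,400:]=b
cv2.imwrite('pics/crop0.png',cv2.convertScaleAbs(o[:,:,::-1],alpha=1.6))
```

```text
(no output)
```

View pics/crop0.png

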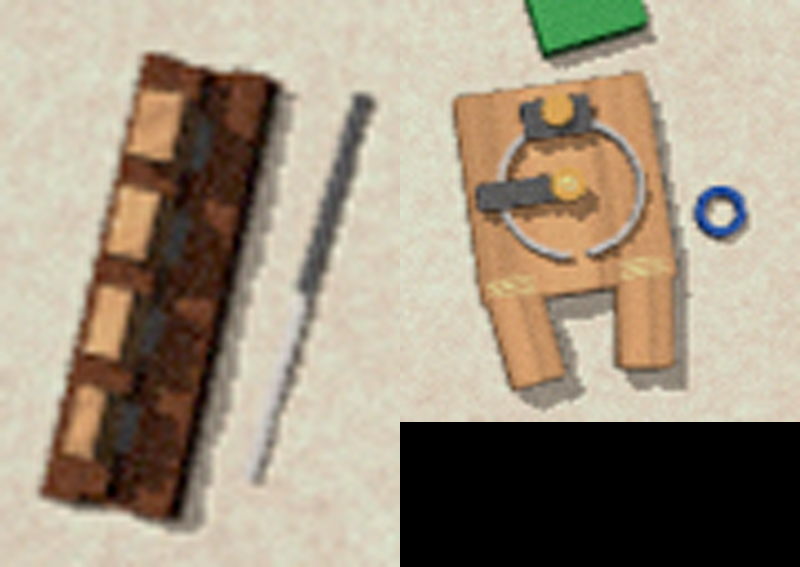

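The crop shows leaf handles at (160,125), (133,222), (109,320) and (84,423), with the bangle gap at about (582,255). I'll refine the estimates and work out the first move.

```bash
cat >> h.py <<'E'
def to(x,y,z,phi):
    "tool x=(-cos phi, sin phi), y=(sin phi,cos phi). prints rz turn first, then cm shift in turned axes"
    s=get_state();Rt=R.from_quat(s['eef_rot']).as_matrix()
    T=np.array([[-np.cos(phi),np.sin(phi),0],[np.sin(phi),np.cos(phi),0],[0,0,-1]]).T
    T=np.array([[-np.cos(phi),np.sin(phi),0],[np.sin(phi),np.cos(phi),0],[0,0,-1]]).T
    dr=R.from_matrix(Rt.T@T).as_rotvec(); print('turn',dr.round(4),'shift cm',(T.T@(np.array([x,y,z])-s['tool_pos'])*100).round(2), 't',round(s['clock'],2))
E
python3 - <<'E'
from h import *
d=np.load('pics/top0.npz')
A=[ray(d,125+u/6.667,185+v/6.667,.058)[:2].round(4) for u,v in((84,423),(109,320),(133,222),(160,125))]
print(A); print('gap',ray(d,400/4.444*0+255+182/4.444,165+255/4.444,.052).round(4))
to(.525,.228,.2,.17)
E
```

```text
[array([0.4835, 0.239 ]), array([0.5179, 0.2332]), array([0.551 , 0.2275]), array([0.5842, 0.2208])]
gap [ 0.5507 -0.1121  0.052 ]
turn [-0.0014 -0.     -0.1787] shift cm [-36.78 -30.11   4.91] t 0.15
```

{"fn": "send_rows", "kwargs": {"motion": [{"rz": -0.1},{"rz": -0.079},{"x": -2.8,"y": -2.3},{"x": -2.8,"y": -2.3},{"x": -2.8,"y": -2.3,"z": 0.5}]}}

```text
schema error: expected keys x, y, z, rx, ry, rz, jaw
```

{"fn": "send_rows", "kwargs": {"motion": [{"x": -2.8,"y": -2.3,"z": 0.5},{"x": -2.8,"y": -2.3,"z": 0.5},{"x": -2.8,"y": -2.3,"z": 0.5},{"x": -2.8,"y": -2.3,"z": 0.5},{"x": -2.8,"y": -2.3,"z": 0.5}]}}

```text
schema error: expected keys x, y, z, rx, ry, rz, jaw
```

{"fn": "send_rows", "kwargs": {"motion": [{"x": -2.8,"y": -2.3,"z": 0.5},{"x": -2.8,"y": -2.3,"z": 0.5},{"x": -2.8,"y": -2.3,"z": 0.5},{"x": -2.8,"y": -2.3,"z": 0.5},{"x": -0.4,"y": -0.2}]}}

```text
schema error: expected keys x, y, z, rx, ry, rz, jaw
```

Run:
```python
from h import *
import numpy as np
to(.525,.228,.2,.17)
snap('wrist','w1',s=1.42); s=get_state(); print(s['qd'].round(3),s['contact_force'],s['q'].round(2))
```

```text
turn [-0.0014 -0.     -0.1787] shift cm [-36.78 -30.11   4.91] t 0.15
[ 0.001 -0.001 -0.001 -0.004  0.001 -0.002  0.001] [ 0.50027281 -0.22534908  0.27413732] [-1.19  0.69 -0.19  1.57  0.16  0.9  -0.22]
```

View pics/w1.png

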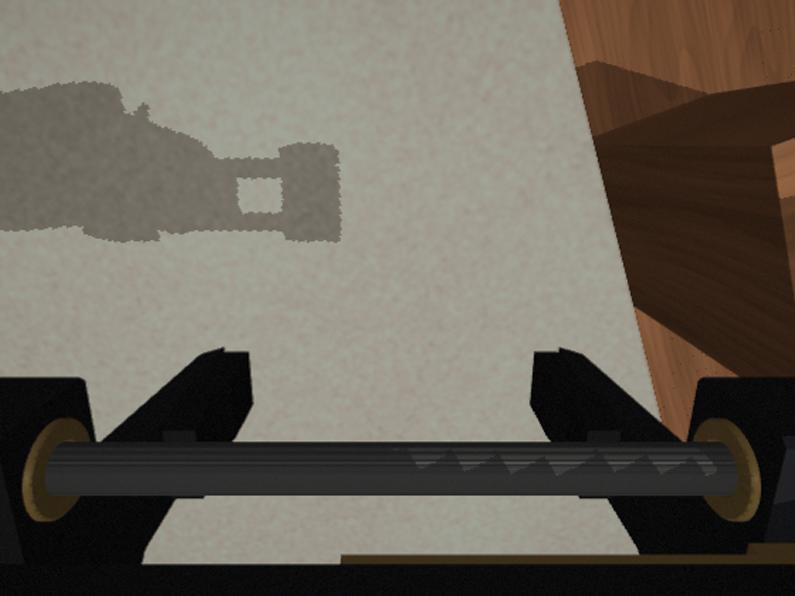

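The wrist view shows only bench and fingertips: the rows were refused because every key is required. I'll resend them in full.

{"fn": "send_rows", "kwargs": {"motion": [{"x": 0,"y": 0,"z": 0,"rx": 0,"ry": 0,"rz": -0.1,"jaw": 8.8},{"x": 0,"y": 0,"z": 0,"rx": 0,"ry": 0,"rz": -0.079,"jaw": 8.8},{"x": -2.5,"y": -1.8,"z": 0,"rx": 0,"ry": 0,"rz": 0,"jaw": 8.8},{"x": -3.4,"y": -2.6,"z": 0,"rx": 0,"ry": 0,"rz": 0,"jaw": 8.8},{"x": -3.4,"y": -2.6,"z": 0.5,"rx": 0,"ry": 0,"rz": 0,"jaw": 8.8}]}}

```text
clock: 0.7
tool_pos: [0.294, 0.5023, 0.245]
eef_rot: [0.084, 0.996, 0.001, 0.0]
contact_force: [0.3, 0.3, -1.2]
opening: 0.997
finger_force: 0.0
```

{"fn": "send_rows", "kwargs": {"motion": [{"x": -3.4,"y": -2.6,"z": 0.5,"rx": 0,"ry": 0,"rz": 0,"jaw": 8.8},{"x": -3.4,"y": -2.6,"z": 0.5,"rx": 0,"ry": 0,"rz": 0,"jaw": 8.8},{"x": -3.4,"y": -2.6,"z": 0.5,"rx": 0,"ry": 0,"rz": 0,"jaw": 8.8},{"x": -3.4,"y": -2.6,"z": 0.5,"rx": 0,"ry": 0,"rz": 0,"jaw": 8.8},{"x": -3.4,"y": -2.6,"z": 0.5,"rx": 0,"ry": 0,"rz": 0,"jaw": 8.8}]}}

```text
clock: 1.2
tool_pos: [0.44, 0.3444, 0.2195]
eef_rot: [0.085, 0.996, 0.0, 0.0]
contact_force: [1.0, 0.4, -0.2]
opening: 1.003
finger_force: 0.0
```

{"fn": "send_rows", "kwargs": {"motion": [{"x": -3.4,"y": -2.6,"z": 0.5,"rx": 0,"ry": 0,"rz": 0,"jaw": 8.8},{"x": -3.4,"y": -2.6,"z": 0.5,"rx": 0,"ry": 0,"rz": 0,"jaw": 8.8},{"x": -3.4,"y": -2.6,"z": 0.5,"rx": 0,"ry": 0,"rz": 0,"jaw": 8.8},{"x": -3.5,"y": -2.3,"z": 0.4,"rx": 0,"ry": 0,"rz": 0,"jaw": 8.8},{"x": 0,"y": 0,"z": 0,"rx": 0,"ry": 0,"rz": 0,"jaw": 8.8}]}}

```text
clock: 1.7
tool_pos: [0.5617, 0.2154, 0.1996]
eef_rot: [0.09, 0.996, -0.002, 0.001]
contact_force: [-0.0, 0.1, 0.6]
opening: 0.999
finger_force: 0.0
```

Run:
```python
from h import *
import numpy as np
to(.56,.222,.2,.17)
snap('wrist','w1',s=1.42); s=get_state(); print(s['qd'].round(3),s['contact_force'],s['q'].round(2))
```

```text
turn [-0.0046  0.0031 -0.0109] shift cm [ 0.28  0.62 -0.04] t 1.7
[-0.061 -0.019 -0.072  0.032 -0.024 -0.007 -0.01 ] [-0.99664894  0.57047968  0.23535937] [-0.29  0.73 -0.29  1.69  0.28  0.77  0.68]
```

View pics/w1.png

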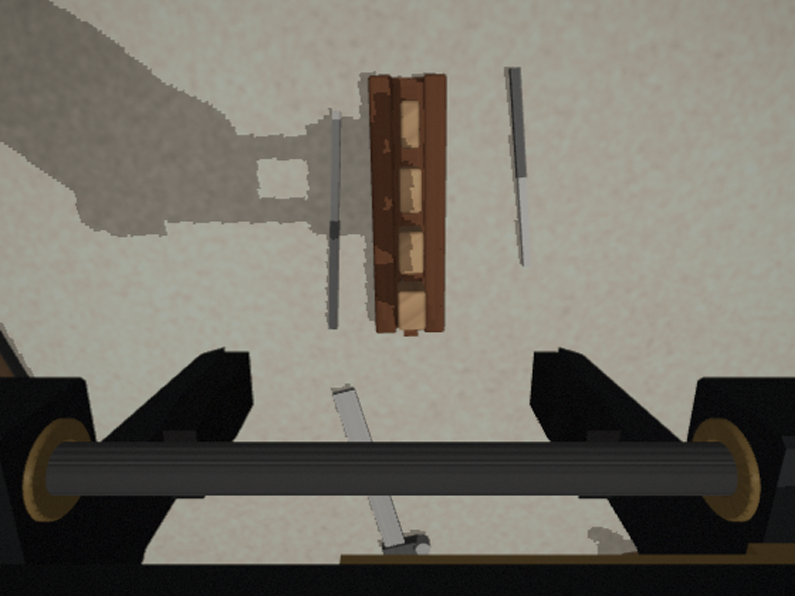

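The rack runs from (407,73) to (410,332), with four handles at about (410,122), (411,188), (411,252) and (411,308) and the 4 mm leaf at the top. I'll enlarge this.

Run:
```python
from h import *
d=np.load('pics/w1.npz'); im=d['img'][45:240,250:325]
im=cv2.resize(im,None,fx=3,fy=3,interpolation=cv2.INTER_CUBIC)
im=cv2.convertScaleAbs(im[:,:,::-1],alpha=1.5)
# model overlay: rack yaw hypothesised
cv2.imwrite('pics/w1c.png',im)
print(d['extrinsics'][:3,3])
```

```text
[0.49096822 0.22889483 0.33415681]
```

View pics/w1c.png

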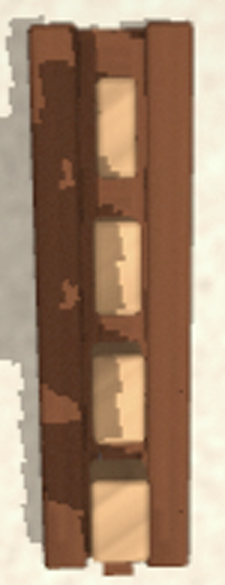

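The enlarged crop shows the handle top faces: leaf1 97–135 × 78–178, leaf2 95–141 × 222–314, leaf3 93–144 × 353–443, leaf4 91–149 × 480–562.

Run:
```python
from h import *
d=np.load('pics/w1.npz')
f=lambda u,v,z=.058: ray(d,250+u/3-.33,45+v/3-.33,z)[:2]
L=[f((a+b)/2,(c+e)/2) for a,b,c,e in((97,135,78,178),(95,141,222,314),(93,144,353,443),(91,149,480,562))]
L=np.array(L);print(L.round(4))
print('sizes',[np.linalg.norm(f(a,c)-f(b,c)).round(4) for a,b,c in((97,135,120),(95,141,270),(93,144,400),(91,149,520))],np.diff(L,axis=0).round(4))
x=np.arange(4);p=np.polyfit(x,L,1);print('pitch',np.hypot(*p[0]),'yaw',np.arctan2(p[0][1],p[0][0]))
c=[f(30,24,.018),f(191,24,.018),f(188,567,.018),f(45,567,.018)]
print('rack corners',np.round(c,4),np.mean(c,0)); print('edges yaw',[np.arctan2(*(c[i]-c[j])[::-1]).round(3) for i,j in((3,0),(2,1))])
fit=np.polyval(p,0);print('leaf1',fit); to(*fit,.12,np.arctan2(-p[0][1],p[0][0]))
```

```text
[[0.4842 0.2385]
 [0.5176 0.2332]
 [0.5507 0.2276]
 [0.5842 0.2223]]
sizes [np.float64(0.0093), np.float64(0.0117), np.float64(0.0134), np.float64(0.0157)] [[ 0.0333 -0.0052]
 [ 0.0331 -0.0056]
 [ 0.0335 -0.0054]]
pitch 0.03373999782967891 yaw -0.1609615383427631
rack corners [[0.4524 0.2214]
 [0.4604 0.2646]
 [0.6165 0.2398]
 [0.6085 0.1956]] [0.53445915 0.23031294]
edges yaw [np.float64(-0.164), np.float64(-0.157)]
leaf1 [0.48421957 0.23851469]
turn [-0.002   0.0007 -0.0157] shift cm [7.7  0.7  7.99] t 1.75
```

{"fn": "send_rows", "kwargs": {"motion": [{"x": 0,"y": 0,"z": 0,"rx": 0,"ry": 0,"rz": -0.11,"jaw": 8.8},{"x": 0,"y": 0,"z": 0,"rx": 0,"ry": 0,"rz": -0.1,"jaw": 8.8},{"x": 0,"y": -1,"z": 0,"rx": 0,"ry": 0,"rz": -0.1,"jaw": 8.8},{"x": 0.4,"y": -3,"z": 0,"rx": 0,"ry": 0,"rz": 0,"jaw": 8.8},{"x": 0.4,"y": -4,"z": 0,"rx": 0,"ry": 0,"rz": 0,"jaw": 8.8}]}}

```text
clock: 2.25
tool_pos: [0.558, 0.1463, 0.201]
eef_rot: [-0.074, 0.997, 0.002, 0.0]
contact_force: [0.1, -0.8, -0.4]
opening: 1.001
finger_force: 0.0
```

{"fn": "send_rows", "kwargs": {"motion": [{"x": 0.4,"y": -4,"z": 0,"rx": 0,"ry": 0,"rz": 0,"jaw": 8.8},{"x": 0.4,"y": -4,"z": 0,"rx": 0,"ry": 0,"rz": 0,"jaw": 8.8},{"x": 0.4,"y": -4,"z": 1,"rx": 0,"ry": 0,"rz": 0,"jaw": 8.8},{"x": 0.4,"y": -4,"z": 1.5,"rx": 0,"ry": 0,"rz": 0,"jaw": 8.8},{"x": 0.4,"y": -4,"z": 2,"rx": 0,"ry": 0,"rz": 0,"jaw": 8.8}]}}

```text
clock: 2.75
tool_pos: [0.5678, -0.0576, 0.1562]
eef_rot: [-0.071, 0.997, 0.001, 0.001]
contact_force: [0.8, -0.5, -0.7]
opening: 1.001
finger_force: 0.0
```

{"fn": "send_rows", "kwargs": {"motion": [{"x": 0.4,"y": -3,"z": 2,"rx": 0,"ry": 0,"rz": 0,"jaw": 8.8},{"x": 0,"y": -1.3,"z": 2,"rx": 0,"ry": 0,"rz": 0,"jaw": 8.8},{"x": 0,"y": 0,"z": 0,"rx": 0,"ry": 0,"rz": 0,"jaw": 8.8},{"x": 0,"y": 0,"z": 0,"rx": 0,"ry": 0,"rz": 0,"jaw": 8.8},{"x": 0,"y": 0,"z": 0,"rx": 0,"ry": 0,"rz": 0,"jaw": 8.8}]}}

```text
clock: 3.25
tool_pos: [0.5703, -0.0984, 0.117]
eef_rot: [-0.072, 0.997, 0.001, 0.001]
contact_force: [0.5, -0.0, 0.1]
opening: 1.001
finger_force: 0.0
```

Run:
```python
from h import *
to(.572,-.109,.115,-.13)
d=snap('wrist','w2',s=1.42)
cv2.imwrite('pics/w2.png',cv2.convertScaleAbs(cv2.imread('pics/w2.png'),alpha=1.5))
print(proj(d,(.5507,-.112,.052)))
```

```text
turn [0.0015 0.0023 0.0135] shift cm [-0.03 -1.07  0.2 ] t 3.25
[256.62358631 191.20904481]
```

View pics/w2.png

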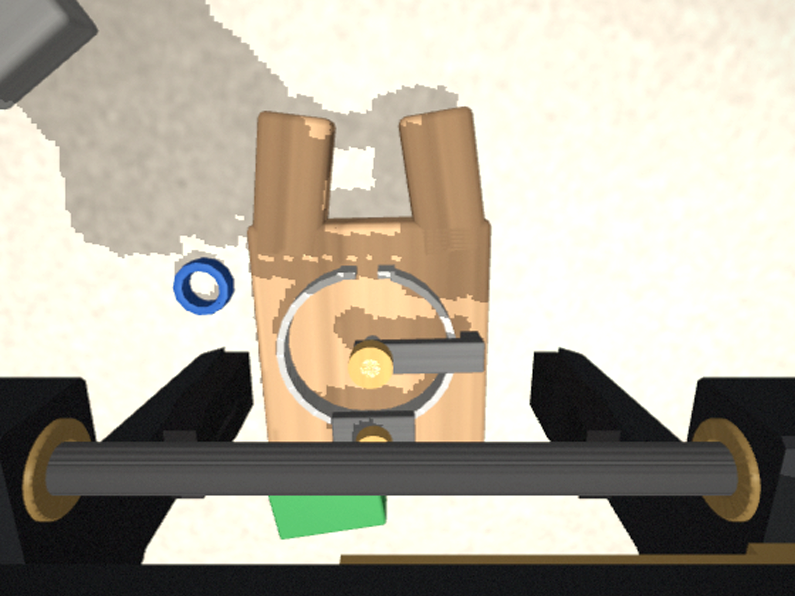

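The gap sits at about (368,270), the clamped end on the right at x≈379 and the sprung end on the left at x≈357. The strap is at (425,355). I'll enlarge this.

Run:
```python
from h import *
d=np.load('pics/w2.npz'); im=d['img'][175:230,225:300]
im=cv2.resize(im,None,fx=10,fy=10,interpolation=cv2.INTER_CUBIC)
cv2.imwrite('pics/w2c.png',cv2.convertScaleAbs(im[:,:,::-1],alpha=1.3))
```

```text
(no output)
```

View pics/w2c.png

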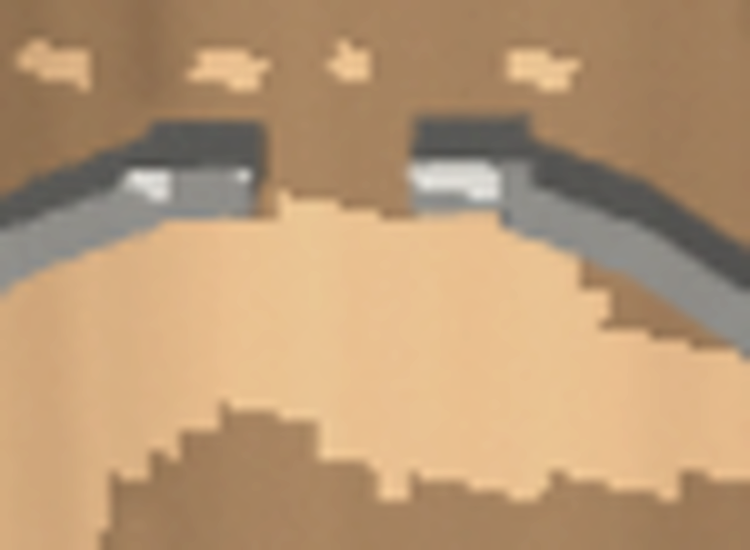

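The top faces of the cut ends span rows 165–215. The clamped end's edge is at u≈412 and the sprung end's upper edge at u≈252.

Run:
```python
from h import *
d=np.load('pics/w2.npz')
f=lambda u,v,z=.052: ray(d,225+u/10-.45,175+v/10-.45,z)
a=f(411,190);b=f(252,190);print('clamped',a,'sprung',b,'gap',np.linalg.norm(a-b), 'foot check z.04', f(412,120,.04),f(264,120,.04))
g=lambda u,v,z=.04: ray(d,u/1.42,v/1.42,z)[:2]
# pin side edges, display px
l=(g(249,228),g(267,425));r=(g(490,228),g(485,425));
print('pin edge yaws',[np.arctan2(*(q-p)[::-1]).round(3) for p,q in(l,r)],np.linalg.norm(g(249,228)-g(490,228)), 'front', (g(249,228)-g(490,228)))
n=ray(d,370/1.42,367/1.42,.066);print('nut',n)
```

```text
clamped [ 0.55133631 -0.10668352  0.052     ] sprung [ 0.55264034 -0.11573426  0.052     ] gap 0.009144195176874372 foot check z.04 [ 0.55011894 -0.10709117  0.04      ] [ 0.55139871 -0.11597243  0.04      ]
pin edge yaws [np.float64(0.156), np.float64(0.172)] 0.10080587712073884 front [ 0.01438359 -0.09977443]
nut [ 0.58556097 -0.10454976  0.066     ]
```

{"fn": "send_rows", "kwargs": {"motion": [{"x": 0,"y": 0,"z": -0.5,"rx": 0,"ry": 0,"rz": 0.1,"jaw": 4},{"x": 0,"y": 0,"z": 0,"rx": 0,"ry": 0,"rz": 0.1,"jaw": 4},{"x": 0,"y": 0,"z": 0,"rx": 0,"ry": 0,"rz": 0.105,"jaw": 4},{"x": 1,"y": 2.3,"z": 0,"rx": 0,"ry": 0,"rz": 0,"jaw": 4},{"x": 1.7,"y": 4,"z": 0,"rx": 0,"ry": 0,"rz": 0,"jaw": 4}]}}

```text
clock: 3.8
tool_pos: [0.5542, -0.0362, 0.1217]
eef_rot: [0.085, 0.996, -0.001, 0.002]
contact_force: [0.3, -0.1, -0.5]
opening: 0.568
finger_force: 0.0
```

{"fn": "send_rows", "kwargs": {"motion": [{"x": 1.7,"y": 4,"z": 0,"rx": 0,"ry": 0,"rz": 0,"jaw": 4},{"x": 1.7,"y": 4,"z": 0,"rx": 0,"ry": 0,"rz": 0,"jaw": 4},{"x": 1.7,"y": 4,"z": 0,"rx": 0,"ry": 0,"rz": 0,"jaw": 4},{"x": 1.7,"y": 4,"z": 0,"rx": 0,"ry": 0,"rz": 0,"jaw": 4},{"x": 1.7,"y": 4,"z": 0,"rx": 0,"ry": 0,"rz": 0,"jaw": 4}]}}

```text
clock: 4.3
tool_pos: [0.5014, 0.18, 0.1218]
eef_rot: [0.081, 0.997, 0.001, 0.001]
contact_force: [1.0, 0.2, -0.4]
opening: 0.454
finger_force: 0.0
```

{"fn": "send_rows", "kwargs": {"motion": [{"x": 1.7,"y": 3.5,"z": 0,"rx": 0,"ry": 0,"rz": 0,"jaw": 4},{"x": 1,"y": 2,"z": 0,"rx": 0,"ry": 0,"rz": 0,"jaw": 4},{"x": 0,"y": 0,"z": 0,"rx": 0,"ry": 0,"rz": 0,"jaw": 4},{"x": 0,"y": 0,"z": 0,"rx": 0,"ry": 0,"rz": 0,"jaw": 4},{"x": 0,"y": 0,"z": 0,"rx": 0,"ry": 0,"rz": 0,"jaw": 4}]}}

```text
clock: 4.8
tool_pos: [0.485, 0.2336, 0.1211]
eef_rot: [0.083, 0.997, -0.001, 0.0]
contact_force: [0.0, 0.5, 0.2]
opening: 0.459
finger_force: 0.0
```

Run:
```python
from h import *
to(.4842,.2385,.044,.161)
```

```text
turn [-0.001   0.0008 -0.0056] shift cm [0.16 0.47 7.71] t 4.8
```

{"fn": "send_rows", "kwargs": {"motion": [{"x": 0.15,"y": 0.45,"z": 0,"rx": 0,"ry": 0,"rz": -0.005,"jaw": 4},{"x": 0,"y": 0,"z": 2.5,"rx": 0,"ry": 0,"rz": 0,"jaw": 4},{"x": 0,"y": 0,"z": 2.5,"rx": 0,"ry": 0,"rz": 0,"jaw": 4},{"x": 0,"y": 0,"z": 1.7,"rx": 0,"ry": 0,"rz": 0,"jaw": 4},{"x": 0,"y": 0,"z": 1,"rx": 0,"ry": 0,"rz": 0,"jaw": 3}], "grip_force": 15}}

```text
clock: 5.3
tool_pos: [0.4836, 0.2389, 0.0424]
eef_rot: [0.08, 0.997, -0.001, -0.001]
contact_force: [-1.4, 0.2, 0.5]
opening: 0.387
finger_force: 0.0
```

{"fn": "send_rows", "kwargs": {"motion": [{"x": 0,"y": 0,"z": 0,"rx": 0,"ry": 0,"rz": 0,"jaw": 2},{"x": 0,"y": 0,"z": 0,"rx": 0,"ry": 0,"rz": 0,"jaw": 1.5},{"x": 0,"y": 0,"z": 0,"rx": 0,"ry": 0,"rz": 0,"jaw": 0.5},{"x": 0,"y": 0,"z": 0,"rx": 0,"ry": 0,"rz": 0,"jaw": 0.3},{"x": 0,"y": 0,"z": 0,"rx": 0,"ry": 0,"rz": 0,"jaw": 0.3}], "grip_force": 15}}

```text
clock: 5.8
tool_pos: [0.4843, 0.2401, 0.0445]
eef_rot: [0.08, 0.997, 0.0, 0.001]
contact_force: [0.6, -0.3, 3.5]
opening: 0.113
finger_force: 15.0
```

Run:
```python
from h import *
to(.4842,.2385,.044,.161); 
for i in range(3):
    s=get_state(); print(s['tool_pos'],s['eef_rot'],s['contact_force'],s['finger_force'],s['opening']*.0881)
snap('wrist','w3',crop=(130,60,430,330),s=2)
```

```text
turn [0.0009 0.0013 0.001 ] shift cm [-0.01 -0.16  0.05] t 5.8
[0.48432735 0.24009336 0.04448863] [7.98991228e-02 9.96802644e-01 4.19082374e-04 6.66135358e-04] [ 0.55618641 -0.30695307  3.49893367] 15.023372856667265 0.009976009940472767
[0.48432735 0.24009336 0.04448863] [7.98991228e-02 9.96802644e-01 4.19082374e-04 6.66135358e-04] [ 0.55618641 -0.30695307  3.49893367] 15.023372856667265 0.009976009940472767
[0.48432735 0.24009336 0.04448863] [7.98991228e-02 9.96802644e-01 4.19082374e-04 6.66135358e-04] [ 0.55618641 -0.30695307  3.49893367] 15.023372856667265 0.009976009940472767
```

View pics/w3.png

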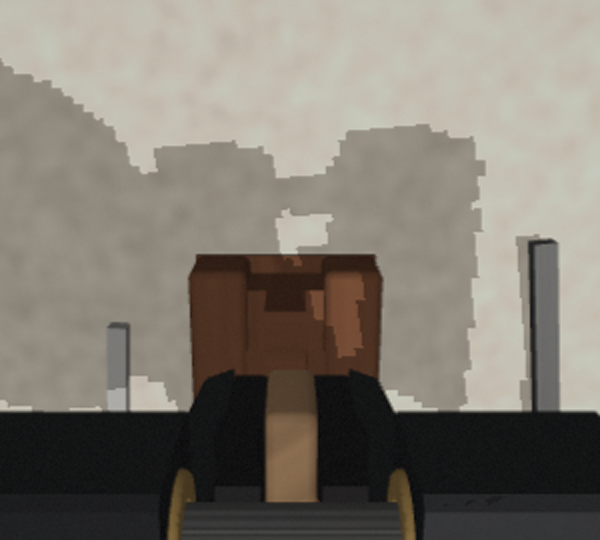

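Leaf 1 is gripped at 10 mm opening, centred between the fingers at about (290,430). Now lift it and carry it over the gap.

{"fn": "send_rows", "kwargs": {"motion": [{"x": 0,"y": 0,"z": -1,"rx": 0,"ry": 0,"rz": 0,"jaw": 0.3},{"x": 0,"y": 0,"z": -3,"rx": 0,"ry": 0,"rz": 0,"jaw": 0.3},{"x": 0,"y": 0,"z": -3,"rx": 0,"ry": 0,"rz": 0,"jaw": 0.3},{"x": 0,"y": 0,"z": -1,"rx": 0,"ry": 0,"rz": -0.1,"jaw": 0.3},{"x": 0,"y": 0,"z": 0,"rx": 0,"ry": 0,"rz": -0.1,"jaw": 0.3}]}}

```text
clock: 6.35
tool_pos: [0.4847, 0.2405, 0.1263]
eef_rot: [-0.022, 1.0, 0.001, 0.002]
contact_force: [0.2, 0.7, -0.1]
opening: 0.112
finger_force: 15.0
```

{"fn": "send_rows", "kwargs": {"motion": [{"x": 0,"y": -1,"z": 0,"rx": 0,"ry": 0,"rz": -0.111,"jaw": 0.3},{"x": -0.1,"y": -3,"z": 0,"rx": 0,"ry": 0,"rz": 0,"jaw": 0.3},{"x": -0.2,"y": -4,"z": 0,"rx": 0,"ry": 0,"rz": 0,"jaw": 0.3},{"x": -0.2,"y": -4,"z": 0,"rx": 0,"ry": 0,"rz": 0,"jaw": 0.3},{"x": -0.2,"y": -4,"z": 0,"rx": 0,"ry": 0,"rz": 0,"jaw": 0.3}]}}

```text
clock: 6.85
tool_pos: [0.5137, 0.0813, 0.1243]
eef_rot: [-0.076, 0.997, -0.0, 0.0]
contact_force: [0.1, -0.6, 0.5]
opening: 0.111
finger_force: 15.0
```

{"fn": "send_rows", "kwargs": {"motion": [{"x": -0.2,"y": -4,"z": 0,"rx": 0,"ry": 0,"rz": 0,"jaw": 0.3},{"x": -0.2,"y": -4,"z": 0,"rx": 0,"ry": 0,"rz": 0,"jaw": 0.3},{"x": -0.2,"y": -4,"z": 0,"rx": 0,"ry": 0,"rz": 0,"jaw": 0.3},{"x": -0.1,"y": -4,"z": 0,"rx": 0,"ry": 0,"rz": 0,"jaw": 0.3},{"x": 0,"y": -2.5,"z": 0,"rx": 0,"ry": 0,"rz": 0,"jaw": 0.3}]}}

```text
clock: 7.35
tool_pos: [0.5483, -0.1035, 0.1242]
eef_rot: [-0.074, 0.997, -0.001, -0.0]
contact_force: [-0.1, 0.8, -1.0]
opening: 0.109
finger_force: 15.0
```

{"fn": "send_rows", "kwargs": {"motion": [{"x": 0,"y": -1,"z": 0,"rx": 0,"ry": 0,"rz": 0,"jaw": 0.3},{"x": 0,"y": 0,"z": 0,"rx": 0,"ry": 0,"rz": 0,"jaw": 0.3},{"x": 0,"y": 0,"z": 0,"rx": 0,"ry": 0,"rz": 0,"jaw": 0.3},{"x": 0,"y": 0,"z": 0,"rx": 0,"ry": 0,"rz": 0,"jaw": 0.3},{"x": 0,"y": 0,"z": 0,"rx": 0,"ry": 0,"rz": 0,"jaw": 0.3}]}}

```text
clock: 7.85
tool_pos: [0.55, -0.107, 0.1238]
eef_rot: [-0.077, 0.997, 0.0, -0.0]
contact_force: [0.1, -0.6, -0.8]
opening: 0.108
finger_force: 15.0
```

Run:
```python
from h import *
to(.552,-.1111,.105,-.15); print(get_state()['contact_force'])
snap('wrist','w4'); to(.552,-.1111,.105,-.15)
```

```text
turn [0.0009 0.0001 0.0041] shift cm [-0.14 -0.43  1.88] t 7.85
[ 0.07726719 -0.57511568 -0.77559803]
turn [ 0.0007 -0.      0.0037] shift cm [-0.15 -0.4   1.88] t 7.9
```

{"fn": "send_rows", "kwargs": {"motion": [{"x": -0.15,"y": -0.4,"z": 0,"rx": 0,"ry": 0,"rz": 0,"jaw": 0.3},{"x": 0,"y": 0,"z": 1.3,"rx": 0,"ry": 0,"rz": 0,"jaw": 0.3},{"x": 0,"y": 0,"z": 1.3,"rx": 0,"ry": 0,"rz": 0,"jaw": 0.3},{"x": 0,"y": 0,"z": 0,"rx": 0,"ry": 0,"rz": 0,"jaw": 0.3},{"x": 0,"y": 0,"z": 0,"rx": 0,"ry": 0,"rz": 0,"jaw": 0.3}]}}

```text
clock: 8.4
tool_pos: [0.5515, -0.1126, 0.0968]
eef_rot: [-0.076, 0.997, 0.0, -0.001]
contact_force: [-0.0, 0.4, 0.1]
opening: 0.113
finger_force: 15.0
```

Run:
```python
from h import *
to(.552,-.1111,.0835,-.15);d=snap('wrist','w4',crop=(200,100,340,260),s=5);to(.552,-.1111,.0835,-.15)
f=cv2.imread('pics/w4.png');cv2.imwrite('pics/w4.png',cv2.convertScaleAbs(f[:600],alpha=1.5))
```

```text
turn [ 0.0006 -0.0017  0.0015] shift cm [-0.08  0.14  1.33] t 8.4
turn [ 0.0004 -0.0006  0.0014] shift cm [-0.03  0.15  1.38] t 8.45
```

{"fn": "send_rows", "kwargs": {"motion": [{"x": 0,"y": 0.12,"z": 0,"rx": 0,"ry": 0,"rz": 0,"jaw": 0.3},{"x": 0,"y": 0,"z": 0.2,"rx": 0,"ry": 0,"rz": 0,"jaw": 0.3},{"x": 0,"y": 0,"z": 0.2,"rx": 0,"ry": 0,"rz": 0,"jaw": 0.3},{"x": 0,"y": 0,"z": 0.15,"rx": 0,"ry": 0,"rz": 0,"jaw": 0.3},{"x": 0,"y": 0,"z": 0,"rx": 0,"ry": 0,"rz": 0,"jaw": 0.3}]}}

```text
clock: 8.95
tool_pos: [0.5517, -0.1116, 0.092]
eef_rot: [-0.076, 0.997, 0.0, -0.0]
contact_force: [0.8, 0.3, -0.4]
opening: 0.107
finger_force: 15.0
```

{"fn": "send_rows", "kwargs": {"motion": [{"x": 0,"y": 0,"z": 0.15,"rx": 0,"ry": 0,"rz": 0,"jaw": 0.3},{"x": 0,"y": 0,"z": 0.15,"rx": 0,"ry": 0,"rz": 0,"jaw": 0.3},{"x": 0,"y": 0,"z": 0.1,"rx": 0,"ry": 0,"rz": 0,"jaw": 0.3},{"x": 0,"y": 0,"z": 0.1,"rx": 0,"ry": 0,"rz": 0,"jaw": 0.3},{"x": 0,"y": 0,"z": 0,"rx": 0,"ry": 0,"rz": 0,"jaw": 0.3}]}}

```text
clock: 9.45
tool_pos: [0.5518, -0.1115, 0.0871]
eef_rot: [-0.076, 0.997, 0.0, -0.0]
contact_force: [0.2, -0.2, 0.9]
opening: 0.115
finger_force: 15.0
```

Run:
```python
from h import *
to(.552,-.1111,.0835,-.15);s=get_state();print(s['contact_force'],s['moment'])
```

```text
turn [ 0.0001 -0.0002  0.0012] shift cm [-0.03  0.04  0.36] t 9.45
[ 0.19112613 -0.1735479   0.85136007] [ 0.02483122  0.00344183 -0.05175827]
```

{"fn": "send_rows", "kwargs": {"motion": [{"x": 0,"y": 0,"z": 0.1,"rx": 0,"ry": 0,"rz": 0,"jaw": 0.3},{"x": 0,"y": 0,"z": 0.1,"rx": 0,"ry": 0,"rz": 0,"jaw": 0.3},{"x": 0,"y": 0,"z": 0.1,"rx": 0,"ry": 0,"rz": 0,"jaw": 0.3},{"x": 0,"y": 0,"z": 0.1,"rx": 0,"ry": 0,"rz": 0,"jaw": 0.3},{"x": 0,"y": 0,"z": 0,"rx": 0,"ry": 0,"rz": 0,"jaw": 0.3}]}}

```text
clock: 9.95
tool_pos: [0.5518, -0.1115, 0.083]
eef_rot: [-0.076, 0.997, 0.0, -0.0]
contact_force: [-0.5, -0.9, -1.4]
opening: 0.11
finger_force: 15.0
```

{"fn": "send_rows", "kwargs": {"motion": [{"x": 0,"y": 0.05,"z": 0,"rx": 0,"ry": 0,"rz": 0,"jaw": 0.3},{"x": 0,"y": 0.05,"z": 0,"rx": 0,"ry": 0,"rz": 0,"jaw": 0.3},{"x": 0,"y": 0.04,"z": 0,"rx": 0,"ry": 0,"rz": 0,"jaw": 0.3},{"x": 0,"y": 0,"z": 0,"rx": 0,"ry": 0,"rz": 0,"jaw": 0.3},{"x": 0,"y": 0,"z": 0,"rx": 0,"ry": 0,"rz": 0,"jaw": 0.3}]}}

```text
clock: 10.45
tool_pos: [0.5517, -0.1101, 0.0832]
eef_rot: [-0.076, 0.997, 0.0, 0.0]
contact_force: [0.2, 0.5, -0.3]
opening: 0.111
finger_force: 15.0
```

{"fn": "send_rows", "kwargs": {"motion": [{"x": 0,"y": 0.03,"z": 0,"rx": 0,"ry": 0,"rz": 0,"jaw": 0.3},{"x": 0,"y": 0.03,"z": 0,"rx": 0,"ry": 0,"rz": 0,"jaw": 0.3},{"x": 0,"y": 0,"z": 0,"rx": 0,"ry": 0,"rz": 0,"jaw": 0.3},{"x": 0,"y": 0,"z": 0,"rx": 0,"ry": 0,"rz": 0,"jaw": 0.3},{"x": 0,"y": 0,"z": 0,"rx": 0,"ry": 0,"rz": 0,"jaw": 0.3}]}}

```text
clock: 10.95
tool_pos: [0.5516, -0.1096, 0.0832]
eef_rot: [-0.076, 0.997, 0.0, 0.0]
contact_force: [0.3, -0.9, -0.4]
opening: 0.111
finger_force: 15.0
```

Run:
```python
from h import *
to(.552,-.1111,.0835,-.15);s=get_state();print(s['contact_force'],s['moment'])
```

```text
turn [0.0001 0.     0.0012] shift cm [-0.02 -0.15 -0.03] t 10.95
[ 0.34490728 -0.93031923 -0.39420184] [ 0.03018943 -0.00138704  0.06235415]
```

{"fn": "send_rows", "kwargs": {"motion": [{"x": 0,"y": 0.03,"z": 0,"rx": 0,"ry": 0,"rz": 0,"jaw": 0.3},{"x": 0,"y": 0.02,"z": 0,"rx": 0,"ry": 0,"rz": 0,"jaw": 0.3},{"x": 0,"y": 0,"z": 0,"rx": 0,"ry": 0,"rz": 0,"jaw": 0.3},{"x": 0,"y": 0,"z": 0,"rx": 0,"ry": 0,"rz": 0,"jaw": 0.3},{"x": 0,"y": 0,"z": 0,"rx": 0,"ry": 0,"rz": 0,"jaw": 0.3}]}}

```text
clock: 11.45
tool_pos: [0.5515, -0.1091, 0.0832]
eef_rot: [-0.076, 0.997, 0.0, 0.0]
contact_force: [-1.5, -0.3, -0.1]
opening: 0.114
finger_force: 15.0
```

{"fn": "send_rows", "kwargs": {"motion": [{"x": 0,"y": 0.03,"z": 0,"rx": 0,"ry": 0,"rz": 0,"jaw": 0.3},{"x": 0,"y": 0.02,"z": 0,"rx": 0,"ry": 0,"rz": 0,"jaw": 0.3},{"x": 0,"y": 0,"z": 0,"rx": 0,"ry": 0,"rz": 0,"jaw": 0.3},{"x": 0,"y": 0,"z": 0,"rx": 0,"ry": 0,"rz": 0,"jaw": 0.3},{"x": 0,"y": 0,"z": 0,"rx": 0,"ry": 0,"rz": 0,"jaw": 0.3}]}}

```text
clock: 11.95
tool_pos: [0.5514, -0.1087, 0.0832]
eef_rot: [-0.075, 0.997, -0.0, -0.0]
contact_force: [-0.2, -1.0, -1.2]
opening: 0.113
finger_force: 15.0
```

Run:
```python
from h import *
to(.552,-.1111,.0835,-.15);s=get_state();print(s['contact_force'],s['moment'])
```

```text
turn [-0.     -0.      0.0011] shift cm [-0.02 -0.25 -0.03] t 11.95
[-0.17538218 -1.04017585 -1.24092097] [-0.05829808 -0.01199385 -0.00768494]
```

{"fn": "send_rows", "kwargs": {"motion": [{"x": 0,"y": 0.03,"z": 0,"rx": 0,"ry": 0,"rz": 0,"jaw": 0.3},{"x": 0,"y": 0.02,"z": 0,"rx": 0,"ry": 0,"rz": 0,"jaw": 0.3},{"x": 0,"y": 0,"z": 0,"rx": 0,"ry": 0,"rz": 0,"jaw": 0.3},{"x": 0,"y": 0,"z": 0,"rx": 0,"ry": 0,"rz": 0,"jaw": 0.3},{"x": 0,"y": 0,"z": 0,"rx": 0,"ry": 0,"rz": 0,"jaw": 0.3}]}}

```text
clock: 12.45
tool_pos: [0.5514, -0.1085, 0.0832]
eef_rot: [-0.075, 0.997, -0.0, 0.0]
contact_force: [0.4, -3.2, 0.8]
opening: 0.112
finger_force: 15.0
```

Run:
```python
from h import *
to(.552,-.1111,.0835,-.15);s=get_state();print(s['contact_force'],s['moment'])
```

```text
turn [-0.0004  0.      0.0009] shift cm [-0.02 -0.27 -0.03] t 12.45
[ 0.39899323 -3.24863992  0.79312698] [-0.46551805 -0.15204616  0.00708098]
```

Contact with the clamped end comes at TCP y ≈ -0.1086, so the gap middle is at (0.5518, -0.1111), which matches the vision estimate. Leaf 1 is loose, so I'll withdraw it and carry it back.

{"fn": "send_rows", "kwargs": {"motion": [{"x": 0,"y": -0.26,"z": 0,"rx": 0,"ry": 0,"rz": 0,"jaw": 0.3},{"x": 0,"y": 0,"z": -0.6,"rx": 0,"ry": 0,"rz": 0,"jaw": 0.3},{"x": 0,"y": 0,"z": -1.2,"rx": 0,"ry": 0,"rz": 0,"jaw": 0.3},{"x": 0,"y": 0,"z": -2.4,"rx": 0,"ry": 0,"rz": 0,"jaw": 0.3},{"x": 0,"y": 0,"z": 0,"rx": 0,"ry": 0,"rz": 0.1,"jaw": 0.3}]}}

```text
clock: 12.95
tool_pos: [0.5536, -0.1103, 0.1285]
eef_rot: [-0.025, 1.0, 0.0, 0.003]
contact_force: [0.6, 0.9, 0.1]
opening: 0.112
finger_force: 15.0
```

{"fn": "send_rows", "kwargs": {"motion": [{"x": 0,"y": 0,"z": 0,"rx": 0,"ry": 0,"rz": 0.1,"jaw": 0.3},{"x": 0,"y": 0,"z": 0,"rx": 0,"ry": 0,"rz": 0.111,"jaw": 0.3},{"x": 0.7,"y": 2,"z": 0,"rx": 0,"ry": 0,"rz": 0,"jaw": 0.3},{"x": 1.4,"y": 3.8,"z": 0,"rx": 0,"ry": 0,"rz": 0,"jaw": 0.3},{"x": 1.4,"y": 3.8,"z": 0,"rx": 0,"ry": 0,"rz": 0,"jaw": 0.3}]}}

```text
clock: 13.45
tool_pos: [0.5327, -0.0094, 0.1262]
eef_rot: [0.081, 0.997, 0.0, 0.001]
contact_force: [-1.0, 0.7, -0.6]
opening: 0.116
finger_force: 15.0
```

{"fn": "send_rows", "kwargs": {"motion": [{"x": 1.4,"y": 3.8,"z": 0,"rx": 0,"ry": 0,"rz": 0,"jaw": 0.3},{"x": 1.4,"y": 3.8,"z": 0,"rx": 0,"ry": 0,"rz": 0,"jaw": 0.3},{"x": 1.4,"y": 3.8,"z": 0,"rx": 0,"ry": 0,"rz": 0,"jaw": 0.3},{"x": 1.4,"y": 3.8,"z": 0,"rx": 0,"ry": 0,"rz": 0,"jaw": 0.3},{"x": 1.4,"y": 3.8,"z": 0,"rx": 0,"ry": 0,"rz": 0,"jaw": 0.3}]}}

```text
clock: 13.95
tool_pos: [0.4931, 0.1907, 0.1263]
eef_rot: [0.08, 0.997, 0.001, 0.0]
contact_force: [-0.0, 0.9, -0.4]
opening: 0.11
finger_force: 15.0
```

{"fn": "send_rows", "kwargs": {"motion": [{"x": 1.2,"y": 3,"z": 0,"rx": 0,"ry": 0,"rz": 0,"jaw": 0.3},{"x": 0.6,"y": 1.8,"z": 0,"rx": 0,"ry": 0,"rz": 0,"jaw": 0.3},{"x": 0,"y": 0.2,"z": 0,"rx": 0,"ry": 0,"rz": 0,"jaw": 0.3},{"x": 0,"y": 0,"z": 0,"rx": 0,"ry": 0,"rz": 0,"jaw": 0.3},{"x": 0,"y": 0,"z": 0,"rx": 0,"ry": 0,"rz": 0,"jaw": 0.3}]}}

```text
clock: 14.45
tool_pos: [0.4842, 0.2386, 0.1255]
eef_rot: [0.081, 0.997, -0.001, 0.0]
contact_force: [-1.2, -0.4, 0.1]
opening: 0.11
finger_force: 15.0
```

Run:
```python
from h import *
to(.4843,.2399,.045,.161);s=get_state();print(s['contact_force'],s['qd'].round(3));snapshot('top')
to(.4843,.2399,.045,.161);snapshot('top');to(.4843,.2399,.045,.161)
```

```text
turn [-0.0013  0.0003 -0.001 ] shift cm [0.01 0.13 8.05] t 14.45
[-1.21501363 -0.38998011  0.06459047] [ 0.008  0.001  0.004  0.002 -0.001 -0.002 -0.003]
turn [-0.0012  0.0002 -0.0016] shift cm [0.02 0.14 8.04] t 14.5
turn [-0.0011  0.0002 -0.0015] shift cm [0.02 0.13 8.03] t 14.55
```

{"fn": "send_rows", "kwargs": {"motion": [{"x": 0.02,"y": 0.13,"z": 0,"rx": 0,"ry": 0,"rz": 0,"jaw": 0.3},{"x": 0,"y": 0,"z": 2.5,"rx": 0,"ry": 0,"rz": 0,"jaw": 0.3},{"x": 0,"y": 0,"z": 2.5,"rx": 0,"ry": 0,"rz": 0,"jaw": 0.3},{"x": 0,"y": 0,"z": 0.5,"rx": 0,"ry": 0,"rz": 0,"jaw": 0.3},{"x": 0,"y": 0,"z": 0.5,"rx": 0,"ry": 0,"rz": 0,"jaw": 0.3}]}}

```text
clock: 15.05
tool_pos: [0.4838, 0.2416, 0.065]
eef_rot: [0.08, 0.997, -0.0, -0.0]
contact_force: [0.3, 0.7, -0.2]
opening: 0.111
finger_force: 15.0
```

{"fn": "send_rows", "kwargs": {"motion": [{"x": 0,"y": 0,"z": 0.6,"rx": 0,"ry": 0,"rz": 0,"jaw": 0.3},{"x": 0,"y": 0,"z": 0.6,"rx": 0,"ry": 0,"rz": 0,"jaw": 0.3},{"x": 0,"y": 0,"z": 0.4,"rx": 0,"ry": 0,"rz": 0,"jaw": 0.3},{"x": 0,"y": 0,"z": 0.35,"rx": 0,"ry": 0,"rz": 0,"jaw": 0.3},{"x": 0,"y": 0,"z": 0,"rx": 0,"ry": 0,"rz": 0,"jaw": 0.3}]}}

```text
clock: 15.55
tool_pos: [0.4837, 0.2419, 0.0455]
eef_rot: [0.08, 0.997, -0.0, -0.0]
contact_force: [0.1, 0.6, -1.2]
opening: 0.108
finger_force: 15.0
```

Run:
```python
from h import *
to(.4843,.2399,.045,.161);s=get_state();print(s['contact_force'],s['moment'],s['opening']*88.1)
```

```text
turn [-0.0001 -0.0001  0.0013] shift cm [-0.09 -0.19  0.05] t 15.55
[ 0.06673638  0.62338522 -1.1896681 ] [-0.02330653 -0.00173727 -0.01835896] 9.539776079643838
```

{"fn": "send_rows", "kwargs": {"motion": [{"x": -0.08,"y": -0.18,"z": 0,"rx": 0,"ry": 0,"rz": 0,"jaw": 0.3},{"x": 0,"y": 0,"z": 0.05,"rx": 0,"ry": 0,"rz": 0,"jaw": 0.3},{"x": 0,"y": 0,"z": 0,"rx": 0,"ry": 0,"rz": 0,"jaw": 4},{"x": 0,"y": 0,"z": 0,"rx": 0,"ry": 0,"rz": 0,"jaw": 4},{"x": 0,"y": 0,"z": 0,"rx": 0,"ry": 0,"rz": 0,"jaw": 4}]}}

```text
clock: 16.05
tool_pos: [0.4843, 0.2401, 0.0453]
eef_rot: [0.08, 0.997, 0.0, 0.0]
contact_force: [-0.6, -0.2, 0.4]
opening: 0.358
finger_force: 0.0
```

{"fn": "send_rows", "kwargs": {"motion": [{"x": 0,"y": 0,"z": -1,"rx": 0,"ry": 0,"rz": 0,"jaw": 4},{"x": 0,"y": 0,"z": -2.5,"rx": 0,"ry": 0,"rz": 0,"jaw": 4},{"x": -1.4,"y": 0,"z": 0,"rx": 0,"ry": 0,"rz": 0,"jaw": 4},{"x": -2,"y": 0,"z": 0,"rx": 0,"ry": 0,"rz": 0,"jaw": 4},{"x": 0,"y": 0,"z": 0,"rx": 0,"ry": 0,"rz": 0,"jaw": 4}]}}

```text
clock: 16.55
tool_pos: [0.521, 0.2338, 0.0813]
eef_rot: [0.081, 0.997, 0.001, 0.002]
contact_force: [-0.7, -0.1, 0.1]
opening: 0.455
finger_force: 0.0
```

Run:
```python
from h import *
to(.5176,.234,.044,.161);snap('top','t1');d=snap('wrist','w5');to(.5176,.234,.044,.161);
```

```text
turn [ 0.0015  0.004  -0.002 ] shift cm [ 0.33 -0.03  3.73] t 16.55
turn [ 0.0001 -0.0002  0.0005] shift cm [-0.02 -0.04  3.65] t 16.65
```

Run:
```python
from h import *
d=np.load('pics/w5.npz');im=d['img'].astype(int)
c=proj(d,(.4842,.2385,.058));u,v=c.round().astype(int);print(u,v)
for r in range(v-36,v+37,6): print(r,' '.join('%3d'%im[r,k,0] for k in range(u-32,u+33,4)))
```

```text
273 185
149  78  77  77  76  62  75  78  78  77  77  78  76  71  74  76  77  75
155  77  78  77  78  73  74  73  82  81  80  77  72  74  71  77  78  76
161  77  75  76  75  73  75  89 119 118 116 113  92  73  74  76  77  76
167  78  76  76  76  73  72  98 126 123 123 125 111  73  74  76  78  75
173  77  75  77  76  73  74  94 125 127 135 136 110  73  74  77  77  76
179  77  77  76  77  74  73  99 137 137 134 135 109  72  75  77  76  75
185  76  77  76  78  64  74 101 135 135 135 133 105  72  74  76  76  76
191  75  76  76  78  56  72  97 136 133 130 126  99  65  73  76  76  77
197  75  76  75  76  58  72  94 131 127 123 120 100  64  74  75  76  75
203  76  75  74  77  59  72  88 123 123 127 131 108  66  74  76  76  75
209  77  76  75  76  59  69  74  95  97  98  98  77  65  74  77  75  74
215  76  76  76  76  67  74  77  75  76  77  76  74  72  74  76  76  75
221  76  76  74  76  67  73  87  88  91  89  89  72  72  74  75  75  74
```

{"fn": "send_rows", "kwargs": {"motion": [{"x": -0.02,"y": 0,"z": 1.5,"rx": 0,"ry": 0,"rz": 0,"jaw": 4},{"x": 0,"y": 0,"z": 1.2,"rx": 0,"ry": 0,"rz": 0,"jaw": 4},{"x": 0,"y": 0,"z": 0.9,"rx": 0,"ry": 0,"rz": 0,"jaw": 3},{"x": 0,"y": 0,"z": 0,"rx": 0,"ry": 0,"rz": 0,"jaw": 2},{"x": 0,"y": 0,"z": 0,"rx": 0,"ry": 0,"rz": 0,"jaw": 1.8}]}}

```text
clock: 17.15
tool_pos: [0.5175, 0.2346, 0.0436]
eef_rot: [0.08, 0.997, -0.0, -0.001]
contact_force: [-0.1, -1.0, -0.2]
opening: 0.216
finger_force: 0.0
```

{"fn": "send_rows", "kwargs": {"motion": [{"x": 0,"y": 0,"z": 0,"rx": 0,"ry": 0,"rz": 0,"jaw": 1.3},{"x": 0,"y": 0,"z": 0,"rx": 0,"ry": 0,"rz": 0,"jaw": 0.8},{"x": 0,"y": 0,"z": 0,"rx": 0,"ry": 0,"rz": 0,"jaw": 0.3},{"x": 0,"y": 0,"z": 0,"rx": 0,"ry": 0,"rz": 0,"jaw": 0.3},{"x": 0,"y": 0,"z": 0,"rx": 0,"ry": 0,"rz": 0,"jaw": 0.3}]}}

```text
clock: 17.65
tool_pos: [0.5182, 0.2346, 0.0444]
eef_rot: [0.08, 0.997, 0.0, 0.0]
contact_force: [0.1, -1.0, 0.7]
opening: 0.136
finger_force: 15.0
```

Run:
```python
from h import *
to(.5176,.234,.044,.161); s=get_state();print(s['contact_force'],s['opening']*88.1)
```

```text
turn [0.0003 0.0003 0.0011] shift cm [ 0.05 -0.07  0.04] t 17.65
[ 0.07397067 -1.03411776  0.69403179] 12.014049585237048
```

Leaf 1 is back in its place (blob centred on the predicted pixel) and leaf 2 is gripped at 12 mm.

{"fn": "send_rows", "kwargs": {"motion": [{"x": 0,"y": 0,"z": -1,"rx": 0,"ry": 0,"rz": 0,"jaw": 0.3},{"x": 0,"y": 0,"z": -3,"rx": 0,"ry": 0,"rz": 0,"jaw": 0.3},{"x": 0,"y": 0,"z": -3,"rx": 0,"ry": 0,"rz": 0,"jaw": 0.3},{"x": 0,"y": 0,"z": -1,"rx": 0,"ry": 0,"rz": -0.1,"jaw": 0.3},{"x": 0,"y": 0,"z": 0,"rx": 0,"ry": 0,"rz": -0.1,"jaw": 0.3}]}}

```text
clock: 18.15
tool_pos: [0.5193, 0.2351, 0.127]
eef_rot: [-0.022, 1.0, 0.001, 0.002]
contact_force: [0.6, 0.1, -0.8]
opening: 0.134
finger_force: 15.0
```

{"fn": "send_rows", "kwargs": {"motion": [{"x": 0,"y": -1,"z": 0,"rx": 0,"ry": 0,"rz": -0.112,"jaw": 0.3},{"x": 0.1,"y": -3,"z": 0,"rx": 0,"ry": 0,"rz": 0,"jaw": 0.3},{"x": 0.2,"y": -4,"z": 0,"rx": 0,"ry": 0,"rz": 0,"jaw": 0.3},{"x": 0.3,"y": -4,"z": 0,"rx": 0,"ry": 0,"rz": 0,"jaw": 0.3},{"x": 0.2,"y": -4,"z": 0,"rx": 0,"ry": 0,"rz": 0,"jaw": 0.3}]}}

```text
clock: 18.65
tool_pos: [0.5333, 0.0736, 0.125]
eef_rot: [-0.076, 0.997, -0.0, 0.0]
contact_force: [1.8, -0.7, -0.0]
opening: 0.13
finger_force: 15.0
```

{"fn": "send_rows", "kwargs": {"motion": [{"x": 0.3,"y": -4,"z": 0,"rx": 0,"ry": 0,"rz": 0,"jaw": 0.3},{"x": 0.2,"y": -4,"z": 0,"rx": 0,"ry": 0,"rz": 0,"jaw": 0.3},{"x": 0.3,"y": -4,"z": 0,"rx": 0,"ry": 0,"rz": 0,"jaw": 0.3},{"x": 0.2,"y": -3.9,"z": 0,"rx": 0,"ry": 0,"rz": 0,"jaw": 0.3},{"x": 0,"y": -2,"z": 0,"rx": 0,"ry": 0,"rz": 0,"jaw": 0.3}]}}

```text
clock: 19.15
tool_pos: [0.55, -0.1086, 0.1247]
eef_rot: [-0.073, 0.997, -0.002, -0.0]
contact_force: [-0.1, -0.0, -0.6]
opening: 0.133
finger_force: 15.0
```

{"fn": "send_rows", "kwargs": {"motion": [{"x": 0,"y": -0.8,"z": 0.5,"rx": 0,"ry": 0,"rz": 0,"jaw": 0.3},{"x": 0,"y": 0,"z": 1,"rx": 0,"ry": 0,"rz": 0,"jaw": 0.3},{"x": 0,"y": 0,"z": 0.5,"rx": 0,"ry": 0,"rz": 0,"jaw": 0.3},{"x": 0,"y": 0,"z": 0,"rx": 0,"ry": 0,"rz": 0,"jaw": 0.3},{"x": 0,"y": 0,"z": 0,"rx": 0,"ry": 0,"rz": 0,"jaw": 0.3}]}}

```text
clock: 19.65
tool_pos: [0.5517, -0.1094, 0.104]
eef_rot: [-0.077, 0.997, 0.0, -0.0]
contact_force: [-0.0, -0.7, -0.1]
opening: 0.132
finger_force: 15.0
```

Run:
```python
from h import *
to(.5518,-.1111,.083,-.15); snapshot('top');snapshot('top'); to(.5518,-.1111,.083,-.15)
```

```text
turn [ 0.001  -0.0005  0.0049] shift cm [ 0.01 -0.17  2.1 ] t 19.65
turn [0.0004 0.0003 0.0039] shift cm [ 0.03 -0.09  2.13] t 19.75
```

{"fn": "send_rows", "kwargs": {"motion": [{"x": 0,"y": -0.05,"z": 0.4,"rx": 0,"ry": 0,"rz": 0.003,"jaw": 0.3},{"x": 0,"y": 0,"z": 0.4,"rx": 0,"ry": 0,"rz": 0,"jaw": 0.3},{"x": 0,"y": 0,"z": 0,"rx": 0,"ry": 0,"rz": 0,"jaw": 0.3},{"x": 0,"y": 0,"z": 0,"rx": 0,"ry": 0,"rz": 0,"jaw": 0.3},{"x": 0,"y": 0,"z": 0,"rx": 0,"ry": 0,"rz": 0,"jaw": 0.3}]}}

```text
clock: 20.25
tool_pos: [0.5518, -0.1118, 0.0962]
eef_rot: [-0.075, 0.997, 0.0, 0.0]
contact_force: [0.3, -0.3, -0.9]
opening: 0.135
finger_force: 15.0
```

Run:
```python
from h import *
to(.5518,-.1111,.083,-.15);
```

```text
turn [ 0.0001  0.0001 -0.0008] shift cm [-0.01  0.06  1.32] t 20.25
```

{"fn": "send_rows", "kwargs": {"motion": [{"x": 0,"y": 0.06,"z": 0,"rx": 0,"ry": 0,"rz": 0,"jaw": 0.3},{"x": 0,"y": 0,"z": 0.15,"rx": 0,"ry": 0,"rz": 0,"jaw": 0.3},{"x": 0,"y": 0,"z": 0.15,"rx": 0,"ry": 0,"rz": 0,"jaw": 0.3},{"x": 0,"y": 0,"z": 0.15,"rx": 0,"ry": 0,"rz": 0,"jaw": 0.3},{"x": 0,"y": 0,"z": 0.15,"rx": 0,"ry": 0,"rz": 0,"jaw": 0.3}]}}

```text
clock: 20.75
tool_pos: [0.5517, -0.1111, 0.09]
eef_rot: [-0.075, 0.997, 0.0, -0.0]
contact_force: [0.8, -0.2, 0.0]
opening: 0.132
finger_force: 15.0
```

{"fn": "send_rows", "kwargs": {"motion": [{"x": 0,"y": 0,"z": 0.15,"rx": 0,"ry": 0,"rz": 0,"jaw": 0.3},{"x": 0,"y": 0,"z": 0.15,"rx": 0,"ry": 0,"rz": 0,"jaw": 0.3},{"x": 0,"y": 0,"z": 0.15,"rx": 0,"ry": 0,"rz": 0,"jaw": 0.3},{"x": 0,"y": 0,"z": 0.15,"rx": 0,"ry": 0,"rz": 0,"jaw": 0.3},{"x": 0,"y": 0,"z": 0.1,"rx": 0,"ry": 0,"rz": 0,"jaw": 0.3}]}}

```text
clock: 21.25
tool_pos: [0.5517, -0.1111, 0.083]
eef_rot: [-0.075, 0.997, 0.0, -0.0]
contact_force: [-0.6, 1.3, -0.7]
opening: 0.139
finger_force: 15.0
```

{"fn": "send_rows", "kwargs": {"motion": [{"x": 0,"y": 0,"z": 0,"rx": 0,"ry": 0,"rz": 0,"jaw": 0.3},{"x": 0,"y": 0,"z": 0,"rx": 0,"ry": 0,"rz": 0,"jaw": 0.3},{"x": 0,"y": 0,"z": 0,"rx": 0,"ry": 0,"rz": 0,"jaw": 0.3},{"x": 0,"y": 0,"z": 0,"rx": 0,"ry": 0,"rz": 0,"jaw": 0.3},{"x": 0,"y": 0,"z": 0,"rx": 0,"ry": 0,"rz": 0,"jaw": 0.3}]}}

```text
clock: 21.75
tool_pos: [0.5517, -0.1112, 0.0832]
eef_rot: [-0.075, 0.997, 0.0, 0.0]
contact_force: [0.2, -0.2, 0.7]
opening: 0.137
finger_force: 15.0
```

Run:
```python
from h import *
to(.5518,-.1111,.083,-.15);s=get_state();print(s['contact_force'],s['moment'])
```

```text
turn [ 0.0001  0.     -0.0008] shift cm [-0.01  0.    0.02] t 21.75
[ 0.22655051 -0.19971972  0.72255257] [ 0.018098   -0.01643722  0.03432545]
```

Leaf 2 is loose too, with no force at depth. Returning it to the rack.

{"fn": "send_rows", "kwargs": {"motion": [{"x": 0,"y": 0,"z": -0.8,"rx": 0,"ry": 0,"rz": 0,"jaw": 0.3},{"x": 0,"y": 0,"z": -1.2,"rx": 0,"ry": 0,"rz": 0,"jaw": 0.3},{"x": 0,"y": 0,"z": -2.2,"rx": 0,"ry": 0,"rz": 0,"jaw": 0.3},{"x": 0,"y": 0,"z": 0,"rx": 0,"ry": 0,"rz": 0.1,"jaw": 0.3},{"x": 0,"y": 0,"z": 0,"rx": 0,"ry": 0,"rz": 0.1,"jaw": 0.3}]}}

```text
clock: 22.25
tool_pos: [0.5525, -0.1113, 0.1271]
eef_rot: [0.028, 1.0, 0.0, 0.001]
contact_force: [0.3, -0.5, -0.6]
opening: 0.131
finger_force: 15.0
```

{"fn": "send_rows", "kwargs": {"motion": [{"x": 0,"y": 0,"z": 0,"rx": 0,"ry": 0,"rz": 0.11,"jaw": 0.3},{"x": 0.5,"y": 2,"z": 0,"rx": 0,"ry": 0,"rz": 0,"jaw": 0.3},{"x": 1,"y": 4,"z": 0,"rx": 0,"ry": 0,"rz": 0,"jaw": 0.3},{"x": 1,"y": 4,"z": 0,"rx": 0,"ry": 0,"rz": 0,"jaw": 0.3},{"x": 1,"y": 4,"z": 0,"rx": 0,"ry": 0,"rz": 0,"jaw": 0.3}]}}

```text
clock: 22.75
tool_pos: [0.5398, 0.0341, 0.1264]
eef_rot: [0.081, 0.997, 0.0, 0.001]
contact_force: [-0.0, 0.8, -0.1]
opening: 0.137
finger_force: 15.0
```

{"fn": "send_rows", "kwargs": {"motion": [{"x": 1,"y": 4,"z": 0,"rx": 0,"ry": 0,"rz": 0,"jaw": 0.3},{"x": 1,"y": 4,"z": 0,"rx": 0,"ry": 0,"rz": 0,"jaw": 0.3},{"x": 1.1,"y": 4,"z": 0,"rx": 0,"ry": 0,"rz": 0,"jaw": 0.3},{"x": 1.2,"y": 4,"z": 0,"rx": 0,"ry": 0,"rz": 0,"jaw": 0.3},{"x": 1,"y": 2.6,"z": 0,"rx": 0,"ry": 0,"rz": 0,"jaw": 0.3}]}}

```text
clock: 23.25
tool_pos: [0.5166, 0.2293, 0.1266]
eef_rot: [0.079, 0.997, 0.002, 0.001]
contact_force: [0.3, 0.6, -0.5]
opening: 0.135
finger_force: 15.0
```

{"fn": "send_rows", "kwargs": {"motion": [{"x": 0,"y": 0.9,"z": 1,"rx": 0,"ry": 0,"rz": 0,"jaw": 0.3},{"x": 0,"y": 0,"z": 1.5,"rx": 0,"ry": 0,"rz": 0,"jaw": 0.3},{"x": 0,"y": 0,"z": 0.8,"rx": 0,"ry": 0,"rz": 0,"jaw": 0.3},{"x": 0,"y": 0,"z": 0,"rx": 0,"ry": 0,"rz": 0,"jaw": 0.3},{"x": 0,"y": 0,"z": 0,"rx": 0,"ry": 0,"rz": 0,"jaw": 0.3}]}}

```text
clock: 23.75
tool_pos: [0.5189, 0.2325, 0.0923]
eef_rot: [0.081, 0.997, -0.0, 0.0]
contact_force: [0.1, -0.5, -0.2]
opening: 0.132
finger_force: 15.0
```

Run:
```python
from h import *
to(.5182,.2346,.045,.161); snapshot('top');snapshot('top'); to(.5182,.2346,.045,.161)
```

```text
turn [-0.0006  0.0001 -0.0015] shift cm [0.11 0.2  4.73] t 23.75
turn [ 0.0004  0.0007 -0.001 ] shift cm [0.11 0.14 4.77] t 23.85
```

{"fn": "send_rows", "kwargs": {"motion": [{"x": 0.08,"y": 0.05,"z": 0.5,"rx": 0,"ry": 0,"rz": 0,"jaw": 0.3},{"x": 0,"y": 0,"z": 0.7,"rx": 0,"ry": 0,"rz": 0,"jaw": 0.3},{"x": 0,"y": 0,"z": 0.3,"rx": 0,"ry": 0,"rz": 0,"jaw": 0.3},{"x": 0,"y": 0,"z": 0,"rx": 0,"ry": 0,"rz": 0,"jaw": 0.3},{"x": 0,"y": 0,"z": 0,"rx": 0,"ry": 0,"rz": 0,"jaw": 0.3}]}}

```text
clock: 24.35
tool_pos: [0.5177, 0.2343, 0.0771]
eef_rot: [0.08, 0.997, -0.0, -0.0]
contact_force: [0.4, -0.1, -0.8]
opening: 0.136
finger_force: 15.0
```

Run:
```python
from h import *
to(.5182,.2346,.045,.161)
```

```text
turn [-0.0001 -0.0002  0.0003] shift cm [-0.04  0.04  3.21] t 24.35
```

Good. Lower it, release, and go on to leaf 3.

{"fn": "send_rows", "kwargs": {"motion": [{"x": -0.04,"y": 0.03,"z": 0.6,"rx": 0,"ry": 0,"rz": 0,"jaw": 0.3},{"x": 0,"y": 0,"z": 0.8,"rx": 0,"ry": 0,"rz": 0,"jaw": 0.3},{"x": 0,"y": 0,"z": 0.8,"rx": 0,"ry": 0,"rz": 0,"jaw": 0.3},{"x": 0,"y": 0,"z": 0.6,"rx": 0,"ry": 0,"rz": 0,"jaw": 0.3},{"x": 0,"y": 0,"z": 0.4,"rx": 0,"ry": 0,"rz": 0,"jaw": 0.3}]}}

```text
clock: 24.85
tool_pos: [0.5179, 0.2343, 0.0443]
eef_rot: [0.08, 0.997, -0.0, -0.0]
contact_force: [-0.9, -0.8, 13.2]
opening: 0.133
finger_force: 15.0
```

{"fn": "send_rows", "kwargs": {"motion": [{"x": 0,"y": 0,"z": 0,"rx": 0,"ry": 0,"rz": 0,"jaw": 0.3},{"x": 0,"y": 0,"z": 0,"rx": 0,"ry": 0,"rz": 0,"jaw": 4},{"x": 0,"y": 0,"z": 0,"rx": 0,"ry": 0,"rz": 0,"jaw": 4},{"x": 0,"y": 0,"z": 0,"rx": 0,"ry": 0,"rz": 0,"jaw": 4},{"x": 0,"y": 0,"z": 0,"rx": 0,"ry": 0,"rz": 0,"jaw": 4}]}}

```text
clock: 25.35
tool_pos: [0.5183, 0.2345, 0.0454]
eef_rot: [0.08, 0.997, 0.0, 0.0]
contact_force: [0.4, 0.6, 1.0]
opening: 0.45
finger_force: 0.0
```

{"fn": "send_rows", "kwargs": {"motion": [{"x": 0,"y": 0,"z": -1,"rx": 0,"ry": 0,"rz": 0,"jaw": 4},{"x": 0,"y": 0,"z": -2.5,"rx": 0,"ry": 0,"rz": 0,"jaw": 4},{"x": -1.4,"y": 0,"z": 0,"rx": 0,"ry": 0,"rz": 0,"jaw": 4},{"x": -2,"y": 0,"z": 0,"rx": 0,"ry": 0,"rz": 0,"jaw": 4},{"x": 0,"y": 0,"z": 0,"rx": 0,"ry": 0,"rz": 0,"jaw": 4}]}}

```text
clock: 25.85
tool_pos: [0.5549, 0.228, 0.0813]
eef_rot: [0.082, 0.997, 0.001, 0.002]
contact_force: [0.4, -0.9, -0.1]
opening: 0.457
finger_force: 0.0
```

```bash
cat >> h.py <<'E'
def chk(d,p):
    im=d['img'].astype(int);u,v=proj(d,p).round().astype(int);print(u,v)
    m=(im[v-40:v+40,u-30:u+30,0]>92).astype(np.uint8);n,l,st,ce=cv2.connectedComponentsWithStats(m)
    print([(st[i].tolist(),(ce[i]+[u-30,v-40]).round(1).tolist()) for i in range(1,n) if st[i][4]>60])
E
python3 - <<'E'
from h import *
d=snap('wrist','w6');d=snap('wrist','w6');chk(d,(.5176,.2332,.058));to(.5508,.2285,.044,.161)
E
```

```text
273 184
[([20, 9, 26, 55, 1349], [275.6, 181.1])]
turn [ 0.0001 -0.0003 -0.0005] shift cm [ 0.06 -0.05  3.65] t 25.95
```

{"fn": "send_rows", "kwargs": {"motion": [{"x": 0.06,"y": 0,"z": 1.5,"rx": 0,"ry": 0,"rz": 0,"jaw": 4},{"x": 0,"y": 0,"z": 1.2,"rx": 0,"ry": 0,"rz": 0,"jaw": 4},{"x": 0,"y": 0,"z": 0.9,"rx": 0,"ry": 0,"rz": 0,"jaw": 3},{"x": 0,"y": 0,"z": 0,"rx": 0,"ry": 0,"rz": 0,"jaw": 2},{"x": 0,"y": 0,"z": 0,"rx": 0,"ry": 0,"rz": 0,"jaw": 1.8}]}}

```text
clock: 26.45
tool_pos: [0.5507, 0.2292, 0.0436]
eef_rot: [0.08, 0.997, -0.0, -0.001]
contact_force: [0.3, 0.6, -0.5]
opening: 0.215
finger_force: 0.0
```

{"fn": "send_rows", "kwargs": {"motion": [{"x": 0,"y": 0,"z": 0,"rx": 0,"ry": 0,"rz": 0,"jaw": 1.3},{"x": 0,"y": 0,"z": 0,"rx": 0,"ry": 0,"rz": 0,"jaw": 0.8},{"x": 0,"y": 0,"z": 0,"rx": 0,"ry": 0,"rz": 0,"jaw": 0.3},{"x": 0,"y": 0,"z": 0,"rx": 0,"ry": 0,"rz": 0,"jaw": 0.3},{"x": 0,"y": 0,"z": 0,"rx": 0,"ry": 0,"rz": 0,"jaw": 0.3}]}}

```text
clock: 26.95
tool_pos: [0.5513, 0.2292, 0.0444]
eef_rot: [0.08, 0.997, 0.0, 0.0]
contact_force: [-0.7, 0.2, -0.8]
opening: 0.157
finger_force: 15.0
```

Run:
```python
from h import *
to(.5508,.229,.044,.161); s=get_state();print(s['contact_force'],s['opening']*88.1)
```

```text
turn [0.0003 0.0002 0.0002] shift cm [ 0.04 -0.03  0.04] t 26.95
[-0.67104055  0.18560788 -0.83558971] 13.803897221769843
```

{"fn": "send_rows", "kwargs": {"motion": [{"x": 0,"y": 0,"z": -1,"rx": 0,"ry": 0,"rz": 0,"jaw": 0.3},{"x": 0,"y": 0,"z": -3,"rx": 0,"ry": 0,"rz": 0,"jaw": 0.3},{"x": 0,"y": 0,"z": -3,"rx": 0,"ry": 0,"rz": 0,"jaw": 0.3},{"x": 0,"y": 0,"z": -1,"rx": 0,"ry": 0,"rz": -0.1,"jaw": 0.3},{"x": 0,"y": 0,"z": 0,"rx": 0,"ry": 0,"rz": -0.1,"jaw": 0.3}]}}

```text
clock: 27.45
tool_pos: [0.5526, 0.2298, 0.1272]
eef_rot: [-0.022, 1.0, 0.001, 0.002]
contact_force: [0.4, -0.1, -1.2]
opening: 0.158
finger_force: 15.0
```

{"fn": "send_rows", "kwargs": {"motion": [{"x": 0,"y": -1,"z": 0,"rx": 0,"ry": 0,"rz": -0.11,"jaw": 0.3},{"x": 0.5,"y": -3,"z": 0,"rx": 0,"ry": 0,"rz": 0,"jaw": 0.3},{"x": 0.6,"y": -4,"z": 0,"rx": 0,"ry": 0,"rz": 0,"jaw": 0.3},{"x": 0.6,"y": -4,"z": 0,"rx": 0,"ry": 0,"rz": 0,"jaw": 0.3},{"x": 0.6,"y": -4,"z": 0,"rx": 0,"ry": 0,"rz": 0,"jaw": 0.3}]}}

```text
clock: 27.95
tool_pos: [0.5512, 0.0659, 0.125]
eef_rot: [-0.075, 0.997, -0.0, 0.0]
contact_force: [1.1, 0.4, -0.6]
opening: 0.156
finger_force: 15.0
```

{"fn": "send_rows", "kwargs": {"motion": [{"x": 0.6,"y": -4,"z": 0,"rx": 0,"ry": 0,"rz": 0,"jaw": 0.3},{"x": 0.6,"y": -4,"z": 0,"rx": 0,"ry": 0,"rz": 0,"jaw": 0.3},{"x": 0.6,"y": -4,"z": 0,"rx": 0,"ry": 0,"rz": 0,"jaw": 0.3},{"x": 0.6,"y": -3.2,"z": 0,"rx": 0,"ry": 0,"rz": 0,"jaw": 0.3},{"x": 0.3,"y": -1.7,"z": 0,"rx": 0,"ry": 0,"rz": 0,"jaw": 0.3}]}}

```text
clock: 28.45
tool_pos: [0.5489, -0.1084, 0.1248]
eef_rot: [-0.072, 0.997, -0.001, -0.0]
contact_force: [-1.3, -0.2, -0.6]
opening: 0.16
finger_force: 15.0
```

{"fn": "send_rows", "kwargs": {"motion": [{"x": 0,"y": -0.7,"z": 0.5,"rx": 0,"ry": 0,"rz": 0,"jaw": 0.3},{"x": 0,"y": 0,"z": 1,"rx": 0,"ry": 0,"rz": 0,"jaw": 0.3},{"x": 0,"y": 0,"z": 0.5,"rx": 0,"ry": 0,"rz": 0,"jaw": 0.3},{"x": 0,"y": 0,"z": 0.5,"rx": 0,"ry": 0,"rz": 0,"jaw": 0.3},{"x": 0,"y": 0,"z": 0,"rx": 0,"ry": 0,"rz": 0,"jaw": 0.3}]}}

```text
clock: 28.95
tool_pos: [0.5502, -0.109, 0.0983]
eef_rot: [-0.076, 0.997, 0.001, -0.001]
contact_force: [0.4, -0.8, -0.4]
opening: 0.157
finger_force: 15.0
```

Run:
```python
from h import *
for i in range(4): snapshot('top')
to(.5518,-.1111,.083,-.15)
```

```text
turn [ 0.0001  0.0004 -0.    ] shift cm [-0.08 -0.11  1.64] t 29.15
```

{"fn": "send_rows", "kwargs": {"motion": [{"x": -0.08,"y": -0.08,"z": 0.3,"rx": 0,"ry": 0,"rz": 0,"jaw": 0.3},{"x": 0,"y": 0,"z": 0,"rx": 0,"ry": 0,"rz": 0,"jaw": 0.3},{"x": 0,"y": 0,"z": 0,"rx": 0,"ry": 0,"rz": 0,"jaw": 0.3},{"x": 0,"y": 0,"z": 0,"rx": 0,"ry": 0,"rz": 0,"jaw": 0.3},{"x": 0,"y": 0,"z": 0,"rx": 0,"ry": 0,"rz": 0,"jaw": 0.3}]}}

```text
clock: 29.65
tool_pos: [0.5515, -0.1114, 0.0962]
eef_rot: [-0.074, 0.997, 0.0, 0.0]
contact_force: [-0.2, 0.2, -0.3]
opening: 0.157
finger_force: 15.0
```

Run:
```python
from h import *
to(.5518,-.1111,.083,-.15); 
for i in range(2): snapshot('top')
to(.5518,-.1111,.083,-.15)
```

```text
turn [ 0.0001  0.0001 -0.0009] shift cm [-0.03  0.02  1.32] t 29.65
turn [ 0.0001  0.     -0.0008] shift cm [-0.03  0.02  1.32] t 29.75
```

{"fn": "send_rows", "kwargs": {"motion": [{"x": -0.03,"y": 0.03,"z": 0.1,"rx": 0,"ry": 0,"rz": 0,"jaw": 0.3},{"x": 0,"y": 0,"z": 0.15,"rx": 0,"ry": 0,"rz": 0,"jaw": 0.3},{"x": 0,"y": 0,"z": 0.15,"rx": 0,"ry": 0,"rz": 0,"jaw": 0.3},{"x": 0,"y": 0,"z": 0.15,"rx": 0,"ry": 0,"rz": 0,"jaw": 0.3},{"x": 0,"y": 0,"z": 0.15,"rx": 0,"ry": 0,"rz": 0,"jaw": 0.3}]}}

```text
clock: 30.25
tool_pos: [0.5517, -0.111, 0.089]
eef_rot: [-0.075, 0.997, 0.0, -0.0]
contact_force: [-0.1, 0.6, -0.3]
opening: 0.159
finger_force: 15.0
```

Run:
```python
from h import *
to(.5518,-.1111,.083,-.15);s=get_state();print(s['contact_force'],s['moment'])
```

```text
turn [ 0.0001 -0.0001 -0.0008] shift cm [-0.   -0.01  0.6 ] t 30.25
[-0.1100921   0.55033625 -0.31705955] [ 0.00687488 -0.02358187  0.02876166]
```

{"fn": "send_rows", "kwargs": {"motion": [{"x": 0,"y": 0,"z": 0.12,"rx": 0,"ry": 0,"rz": 0,"jaw": 0.3},{"x": 0,"y": 0,"z": 0.12,"rx": 0,"ry": 0,"rz": 0,"jaw": 0.3},{"x": 0,"y": 0,"z": 0.12,"rx": 0,"ry": 0,"rz": 0,"jaw": 0.3},{"x": 0,"y": 0,"z": 0.12,"rx": 0,"ry": 0,"rz": 0,"jaw": 0.3},{"x": 0,"y": 0,"z": 0.12,"rx": 0,"ry": 0,"rz": 0,"jaw": 0.3}]}}

```text
clock: 30.75
tool_pos: [0.5518, -0.111, 0.0831]
eef_rot: [-0.075, 0.997, 0.0, -0.0]
contact_force: [-0.1, -0.3, -0.8]
opening: 0.157
finger_force: 15.0
```

{"fn": "send_rows", "kwargs": {"motion": [{"x": 0,"y": 0,"z": 0,"rx": 0,"ry": 0,"rz": 0,"jaw": 0.3},{"x": 0,"y": 0,"z": 0,"rx": 0,"ry": 0,"rz": 0,"jaw": 0.3},{"x": 0,"y": 0,"z": 0,"rx": 0,"ry": 0,"rz": 0,"jaw": 0.3},{"x": 0,"y": 0,"z": 0,"rx": 0,"ry": 0,"rz": 0,"jaw": 0.3},{"x": 0,"y": 0,"z": 0,"rx": 0,"ry": 0,"rz": 0,"jaw": 0.3}]}}

```text
clock: 31.25
tool_pos: [0.5518, -0.111, 0.0833]
eef_rot: [-0.075, 0.997, 0.0, 0.0]
contact_force: [-0.6, -0.1, -0.9]
opening: 0.156
finger_force: 15.0
```

Run:
```python
from h import *
to(.5518,-.1111,.083,-.15);s=get_state();print(s['contact_force'],s['moment'])
```

```text
turn [ 0.      0.0001 -0.0008] shift cm [ 0.   -0.01  0.03] t 31.25
[-0.55675574 -0.07528126 -0.85353111] [ 0.0035252   0.00621845 -0.01123199]
```

Leaf 3 also slides in with no measurable force, so the gap is 9 mm and leaf 4 should bind. Returning leaf 3.

{"fn": "send_rows", "kwargs": {"motion": [{"x": 0,"y": 0,"z": -0.5,"rx": 0,"ry": 0,"rz": 0,"jaw": 0.3},{"x": 0,"y": 0,"z": -1.2,"rx": 0,"ry": 0,"rz": 0,"jaw": 0.3},{"x": 0,"y": 0,"z": -2.5,"rx": 0,"ry": 0,"rz": 0,"jaw": 0.3},{"x": 0,"y": 0,"z": 0,"rx": 0,"ry": 0,"rz": 0.1,"jaw": 0.3},{"x": 0,"y": 0,"z": 0,"rx": 0,"ry": 0,"rz": 0.1,"jaw": 0.3}]}}

```text
clock: 31.75
tool_pos: [0.5526, -0.1111, 0.1271]
eef_rot: [0.028, 1.0, 0.0, 0.001]
contact_force: [-0.1, -0.5, -0.6]
opening: 0.16
finger_force: 15.0
```

{"fn": "send_rows", "kwargs": {"motion": [{"x": 0,"y": 0,"z": 0,"rx": 0,"ry": 0,"rz": 0.11,"jaw": 0.3},{"x": 0.3,"y": 2,"z": 0,"rx": 0,"ry": 0,"rz": 0,"jaw": 0.3},{"x": 0.6,"y": 4,"z": 0,"rx": 0,"ry": 0,"rz": 0,"jaw": 0.3},{"x": 0.6,"y": 4,"z": 0,"rx": 0,"ry": 0,"rz": 0,"jaw": 0.3},{"x": 0.6,"y": 4,"z": 0,"rx": 0,"ry": 0,"rz": 0,"jaw": 0.3}]}}

```text
clock: 32.25
tool_pos: [0.5537, 0.0321, 0.1263]
eef_rot: [0.081, 0.997, 0.0, 0.001]
contact_force: [1.6, 0.8, -0.1]
opening: 0.155
finger_force: 15.0
```

{"fn": "send_rows", "kwargs": {"motion": [{"x": 0.6,"y": 4,"z": 0,"rx": 0,"ry": 0,"rz": 0,"jaw": 0.3},{"x": 0.7,"y": 4,"z": 0,"rx": 0,"ry": 0,"rz": 0,"jaw": 0.3},{"x": 0.7,"y": 4,"z": 0,"rx": 0,"ry": 0,"rz": 0,"jaw": 0.3},{"x": 0.7,"y": 4,"z": 0,"rx": 0,"ry": 0,"rz": 0,"jaw": 0.3},{"x": 0.6,"y": 2.6,"z": 0,"rx": 0,"ry": 0,"rz": 0,"jaw": 0.3}]}}

```text
clock: 32.75
tool_pos: [0.5504, 0.2241, 0.1265]
eef_rot: [0.079, 0.997, 0.002, 0.001]
contact_force: [-0.3, 0.3, -0.1]
opening: 0.154
finger_force: 15.0
```

{"fn": "send_rows", "kwargs": {"motion": [{"x": 0.1,"y": 0.9,"z": 1,"rx": 0,"ry": 0,"rz": 0,"jaw": 0.3},{"x": 0,"y": 0.1,"z": 1.5,"rx": 0,"ry": 0,"rz": 0,"jaw": 0.3},{"x": 0,"y": 0,"z": 0.8,"rx": 0,"ry": 0,"rz": 0,"jaw": 0.3},{"x": 0,"y": 0,"z": 0,"rx": 0,"ry": 0,"rz": 0,"jaw": 0.3},{"x": 0,"y": 0,"z": 0,"rx": 0,"ry": 0,"rz": 0,"jaw": 0.3}]}}

```text
clock: 33.25
tool_pos: [0.5514, 0.2273, 0.0917]
eef_rot: [0.082, 0.997, -0.001, -0.0]
contact_force: [0.2, -0.7, 0.3]
opening: 0.161
finger_force: 15.0
```

{"fn": "send_rows", "kwargs": {"motion": [{"x": 0,"y": 0,"z": 0.3,"rx": 0,"ry": 0,"rz": 0,"jaw": 0.3},{"x": 0,"y": 0,"z": 0.3,"rx": 0,"ry": 0,"rz": 0,"jaw": 0.3},{"x": 0,"y": 0,"z": 0.3,"rx": 0,"ry": 0,"rz": 0,"jaw": 0.3},{"x": 0,"y": 0,"z": 0,"rx": 0,"ry": 0,"rz": 0,"jaw": 0.3},{"x": 0,"y": 0,"z": 0,"rx": 0,"ry": 0,"rz": 0,"jaw": 0.3}]}}

```text
clock: 33.75
tool_pos: [0.5513, 0.2295, 0.0832]
eef_rot: [0.08, 0.997, 0.0, -0.0]
contact_force: [0.2, 0.3, 0.5]
opening: 0.158
finger_force: 15.0
```

Run:
```python
from h import *
to(.5513,.2292,.045,.161)
```

```text
turn [ 0.     -0.      0.0003] shift cm [-0.01 -0.03  3.82] t 33.75
```

{"fn": "send_rows", "kwargs": {"motion": [{"x": 0,"y": -0.03,"z": 0.8,"rx": 0,"ry": 0,"rz": 0,"jaw": 0.3},{"x": 0,"y": 0,"z": 0.8,"rx": 0,"ry": 0,"rz": 0,"jaw": 0.3},{"x": 0,"y": 0,"z": 0.8,"rx": 0,"ry": 0,"rz": 0,"jaw": 0.3},{"x": 0,"y": 0,"z": 0.8,"rx": 0,"ry": 0,"rz": 0,"jaw": 0.3},{"x": 0,"y": 0,"z": 0.55,"rx": 0,"ry": 0,"rz": 0,"jaw": 0.3}]}}

```text
clock: 34.25
tool_pos: [0.5508, 0.229, 0.0446]
eef_rot: [0.08, 0.997, -0.0, -0.0]
contact_force: [-0.1, 0.1, -0.1]
opening: 0.155
finger_force: 15.0
```

{"fn": "send_rows", "kwargs": {"motion": [{"x": 0,"y": 0,"z": 0,"rx": 0,"ry": 0,"rz": 0,"jaw": 0.3},{"x": 0,"y": 0,"z": 0,"rx": 0,"ry": 0,"rz": 0,"jaw": 4},{"x": 0,"y": 0,"z": 0,"rx": 0,"ry": 0,"rz": 0,"jaw": 4},{"x": 0,"y": 0,"z": 0,"rx": 0,"ry": 0,"rz": 0,"jaw": 4},{"x": 0,"y": 0,"z": 0,"rx": 0,"ry": 0,"rz": 0,"jaw": 4}]}}

```text
clock: 34.75
tool_pos: [0.5514, 0.2292, 0.046]
eef_rot: [0.08, 0.997, 0.0, 0.0]
contact_force: [-0.3, -0.7, 0.3]
opening: 0.453
finger_force: 0.0
```

{"fn": "send_rows", "kwargs": {"motion": [{"x": 0,"y": 0,"z": -1,"rx": 0,"ry": 0,"rz": 0,"jaw": 4},{"x": 0,"y": 0,"z": -2.5,"rx": 0,"ry": 0,"rz": 0,"jaw": 4},{"x": -1.4,"y": 0,"z": 0,"rx": 0,"ry": 0,"rz": 0,"jaw": 4},{"x": -2,"y": 0,"z": 0,"rx": 0,"ry": 0,"rz": 0,"jaw": 4},{"x": 0,"y": 0,"z": 0,"rx": 0,"ry": 0,"rz": 0,"jaw": 4}]}}

```text
clock: 35.25
tool_pos: [0.5879, 0.2227, 0.0819]
eef_rot: [0.082, 0.997, 0.0, 0.002]
contact_force: [0.3, 0.2, 0.2]
opening: 0.452
finger_force: 0.0
```

Run:
```python
from h import *
d=snap('wrist','w7');d=snap('wrist','w7');chk(d,(.5507,.2276,.058));to(.5842,.2235,.044,.161)
```

```text
273 184
[([18, 14, 30, 51, 1487], [275.6, 183.2])]
turn [ 0.0002 -0.0003 -0.0004] shift cm [ 0.02 -0.01  3.7 ] t 35.35
```

{"fn": "send_rows", "kwargs": {"motion": [{"x": 0.04,"y": 0,"z": 1.5,"rx": 0,"ry": 0,"rz": 0,"jaw": 4},{"x": 0,"y": 0,"z": 1.3,"rx": 0,"ry": 0,"rz": 0,"jaw": 4},{"x": 0,"y": 0,"z": 0.9,"rx": 0,"ry": 0,"rz": 0,"jaw": 3},{"x": 0,"y": 0,"z": 0,"rx": 0,"ry": 0,"rz": 0,"jaw": 2.4},{"x": 0,"y": 0,"z": 0,"rx": 0,"ry": 0,"rz": 0,"jaw": 2}], "grip_force": 15}}

```text
clock: 35.85
tool_pos: [0.584, 0.2238, 0.0431]
eef_rot: [0.08, 0.997, -0.0, -0.0]
contact_force: [0.3, 0.2, -0.4]
opening: 0.233
finger_force: 0.0
```

{"fn": "send_rows", "kwargs": {"motion": [{"x": 0,"y": 0,"z": 0,"rx": 0,"ry": 0,"rz": 0,"jaw": 1.5},{"x": 0,"y": 0,"z": 0,"rx": 0,"ry": 0,"rz": 0,"jaw": 0.8},{"x": 0,"y": 0,"z": 0,"rx": 0,"ry": 0,"rz": 0,"jaw": 0.3},{"x": 0,"y": 0,"z": 0,"rx": 0,"ry": 0,"rz": 0,"jaw": 0.3},{"x": 0,"y": 0,"z": 0,"rx": 0,"ry": 0,"rz": 0,"jaw": 0.3}], "grip_force": 25}}

```text
clock: 36.35
tool_pos: [0.5845, 0.2238, 0.0439]
eef_rot: [0.08, 0.997, 0.0, 0.0]
contact_force: [-0.4, 0.6, -0.4]
opening: 0.175
finger_force: 25.0
```

Run:
```python
from h import *
to(.5842,.2235,.044,.161); s=get_state();print(s['contact_force'],s['opening']*88.1)
```

```text
turn [0.0002 0.0002 0.0002] shift cm [ 0.02 -0.04 -0.01] t 36.35
[-0.38768942  0.60321818 -0.38670611] 15.41610515102783
```

{"fn": "send_rows", "kwargs": {"motion": [{"x": 0,"y": 0,"z": -1,"rx": 0,"ry": 0,"rz": 0,"jaw": 0.3},{"x": 0,"y": 0,"z": -3,"rx": 0,"ry": 0,"rz": 0,"jaw": 0.3},{"x": 0,"y": 0,"z": -3,"rx": 0,"ry": 0,"rz": 0,"jaw": 0.3},{"x": 0,"y": 0,"z": -1,"rx": 0,"ry": 0,"rz": -0.1,"jaw": 0.3},{"x": 0,"y": 0,"z": 0,"rx": 0,"ry": 0,"rz": -0.1,"jaw": 0.3}]}}

```text
clock: 36.85
tool_pos: [0.5859, 0.2245, 0.1269]
eef_rot: [-0.022, 1.0, 0.001, 0.002]
contact_force: [-0.4, -0.5, -0.3]
opening: 0.183
finger_force: 25.0
```

{"fn": "send_rows", "kwargs": {"motion": [{"x": 0,"y": -1,"z": 0,"rx": 0,"ry": 0,"rz": -0.111,"jaw": 0.3},{"x": 0.8,"y": -3,"z": 0,"rx": 0,"ry": 0,"rz": 0,"jaw": 0.3},{"x": 1,"y": -4,"z": 0,"rx": 0,"ry": 0,"rz": 0,"jaw": 0.3},{"x": 1,"y": -4,"z": 0,"rx": 0,"ry": 0,"rz": 0,"jaw": 0.3},{"x": 1,"y": -4,"z": 0,"rx": 0,"ry": 0,"rz": 0,"jaw": 0.3}]}}

```text
clock: 37.35
tool_pos: [0.5696, 0.0583, 0.1245]
eef_rot: [-0.075, 0.997, -0.0, 0.001]
contact_force: [1.0, 1.0, -1.0]
opening: 0.182
finger_force: 25.0
```

{"fn": "send_rows", "kwargs": {"motion": [{"x": 1,"y": -4,"z": 0,"rx": 0,"ry": 0,"rz": 0,"jaw": 0.3},{"x": 1,"y": -4,"z": 0,"rx": 0,"ry": 0,"rz": 0,"jaw": 0.3},{"x": 1,"y": -3.5,"z": 0,"rx": 0,"ry": 0,"rz": 0,"jaw": 0.3},{"x": 0.9,"y": -3,"z": 0,"rx": 0,"ry": 0,"rz": 0,"jaw": 0.3},{"x": 0.5,"y": -1.5,"z": 0,"rx": 0,"ry": 0,"rz": 0,"jaw": 0.3}]}}

```text
clock: 37.85
tool_pos: [0.5493, -0.1095, 0.1243]
eef_rot: [-0.073, 0.997, -0.001, -0.0]
contact_force: [0.5, -0.0, 0.1]
opening: 0.182
finger_force: 25.0
```

{"fn": "send_rows", "kwargs": {"motion": [{"x": 0,"y": -0.6,"z": 0.5,"rx": 0,"ry": 0,"rz": 0,"jaw": 0.3},{"x": 0,"y": 0,"z": 1,"rx": 0,"ry": 0,"rz": 0,"jaw": 0.3},{"x": 0,"y": 0,"z": 0.5,"rx": 0,"ry": 0,"rz": 0,"jaw": 0.3},{"x": 0,"y": 0,"z": 0.3,"rx": 0,"ry": 0,"rz": 0,"jaw": 0.3},{"x": 0,"y": 0,"z": 0,"rx": 0,"ry": 0,"rz": 0,"jaw": 0.3}]}}

```text
clock: 38.35
tool_pos: [0.5509, -0.1094, 0.1]
eef_rot: [-0.076, 0.997, 0.0, -0.001]
contact_force: [0.2, -0.1, -0.7]
opening: 0.177
finger_force: 25.0
```

{"fn": "send_rows", "kwargs": {"motion": [{"x": 0,"y": 0,"z": 0.1,"rx": 0,"ry": 0,"rz": 0,"jaw": 0.3},{"x": 0,"y": 0,"z": 0.1,"rx": 0,"ry": 0,"rz": 0,"jaw": 0.3},{"x": 0,"y": 0,"z": 0,"rx": 0,"ry": 0,"rz": 0,"jaw": 0.3},{"x": 0,"y": 0,"z": 0,"rx": 0,"ry": 0,"rz": 0,"jaw": 0.3},{"x": 0,"y": 0,"z": 0,"rx": 0,"ry": 0,"rz": 0,"jaw": 0.3}]}}

```text
clock: 38.85
tool_pos: [0.5511, -0.111, 0.0988]
eef_rot: [-0.075, 0.997, 0.0, 0.0]
contact_force: [-0.4, 0.1, 0.4]
opening: 0.179
finger_force: 25.0
```

Run:
```python
from h import *
to(.5518,-.1115,.081,-.15)
```

```text
turn [0.     0.0002 0.0001] shift cm [-0.07 -0.07  1.78] t 38.85
```

{"fn": "send_rows", "kwargs": {"motion": [{"x": -0.06,"y": -0.06,"z": 0.2,"rx": 0,"ry": 0,"rz": 0,"jaw": 0.3},{"x": 0,"y": 0,"z": 0.2,"rx": 0,"ry": 0,"rz": 0,"jaw": 0.3},{"x": 0,"y": 0,"z": 0,"rx": 0,"ry": 0,"rz": 0,"jaw": 0.3},{"x": 0,"y": 0,"z": 0,"rx": 0,"ry": 0,"rz": 0,"jaw": 0.3},{"x": 0,"y": 0,"z": 0,"rx": 0,"ry": 0,"rz": 0,"jaw": 0.3}]}}

```text
clock: 39.35
tool_pos: [0.5517, -0.1114, 0.0947]
eef_rot: [-0.075, 0.997, 0.0, 0.0]
contact_force: [0.1, 0.6, -0.9]
opening: 0.179
finger_force: 25.0
```

Run:
```python
from h import *
to(.5518,-.1115,.081,-.15)
```

```text
turn [0.0001 0.     0.0003] shift cm [-0.01 -0.01  1.37] t 39.35
```

{"fn": "send_rows", "kwargs": {"motion": [{"x": 0,"y": -0.01,"z": 0.12,"rx": 0,"ry": 0,"rz": 0,"jaw": 0.3},{"x": 0,"y": 0,"z": 0.12,"rx": 0,"ry": 0,"rz": 0,"jaw": 0.3},{"x": 0,"y": 0,"z": 0.12,"rx": 0,"ry": 0,"rz": 0,"jaw": 0.3},{"x": 0,"y": 0,"z": 0.12,"rx": 0,"ry": 0,"rz": 0,"jaw": 0.3},{"x": 0,"y": 0,"z": 0.1,"rx": 0,"ry": 0,"rz": 0,"jaw": 0.3}]}}

```text
clock: 39.85
tool_pos: [0.5516, -0.1114, 0.0888]
eef_rot: [-0.075, 0.997, 0.0, -0.0]
contact_force: [0.5, 0.8, 0.3]
opening: 0.181
finger_force: 25.0
```

Run:
```python
from h import *
to(.5518,-.1115,.081,-.15);s=get_state();print(s['contact_force'],s['moment'])
```

```text
turn [ 0.0002 -0.0001  0.0003] shift cm [-0.01 -0.01  0.78] t 39.85
[0.54283991 0.76407391 0.33971243] [0.10836567 0.02937723 0.01417377]
```

{"fn": "send_rows", "kwargs": {"motion": [{"x": 0,"y": 0,"z": 0.05,"rx": 0,"ry": 0,"rz": 0,"jaw": 0.3},{"x": 0,"y": 0,"z": 0.05,"rx": 0,"ry": 0,"rz": 0,"jaw": 0.3},{"x": 0,"y": 0,"z": 0.05,"rx": 0,"ry": 0,"rz": 0,"jaw": 0.3},{"x": 0,"y": 0,"z": 0.05,"rx": 0,"ry": 0,"rz": 0,"jaw": 0.3},{"x": 0,"y": 0,"z": 0,"rx": 0,"ry": 0,"rz": 0,"jaw": 0.3}]}}

```text
clock: 40.35
tool_pos: [0.5517, -0.1113, 0.0869]
eef_rot: [-0.075, 0.997, 0.0, 0.0]
contact_force: [0.1, 1.0, -0.1]
opening: 0.177
finger_force: 25.0
```

Run:
```python
from h import *
to(.5518,-.1115,.081,-.15);s=get_state();print(s['contact_force'],s['moment'])
```

```text
turn [0.0003 0.0002 0.0004] shift cm [-0.   -0.02  0.59] t 40.35
[ 0.12475706  1.03967664 -0.10815914] [ 0.31531401 -0.02001046 -0.00085991]
```

{"fn": "send_rows", "kwargs": {"motion": [{"x": 0,"y": 0,"z": 0.05,"rx": 0,"ry": 0,"rz": 0,"jaw": 0.3},{"x": 0,"y": 0,"z": 0.05,"rx": 0,"ry": 0,"rz": 0,"jaw": 0.3},{"x": 0,"y": 0,"z": 0.05,"rx": 0,"ry": 0,"rz": 0,"jaw": 0.3},{"x": 0,"y": 0,"z": 0.05,"rx": 0,"ry": 0,"rz": 0,"jaw": 0.3},{"x": 0,"y": 0,"z": 0,"rx": 0,"ry": 0,"rz": 0,"jaw": 0.3}]}}

```text
clock: 40.85
tool_pos: [0.5518, -0.1113, 0.0849]
eef_rot: [-0.075, 0.997, 0.0, 0.0]
contact_force: [0.7, 1.1, 1.0]
opening: 0.185
finger_force: 25.0
```

Run:
```python
from h import *
to(.5518,-.1115,.081,-.15);s=get_state();print(s['contact_force'],s['moment'])
```

```text
turn [0.0003 0.0003 0.0003] shift cm [ 0.   -0.02  0.39] t 40.85
[0.68555379 1.05805623 1.0196046 ] [ 0.38162195 -0.0215965   0.04767526]
```

{"fn": "send_rows", "kwargs": {"motion": [{"x": 0,"y": 0,"z": 0.05,"rx": 0,"ry": 0,"rz": 0,"jaw": 0.3},{"x": 0,"y": 0,"z": 0.05,"rx": 0,"ry": 0,"rz": 0,"jaw": 0.3},{"x": 0,"y": 0,"z": 0.05,"rx": 0,"ry": 0,"rz": 0,"jaw": 0.3},{"x": 0,"y": 0,"z": 0.05,"rx": 0,"ry": 0,"rz": 0,"jaw": 0.3},{"x": 0,"y": 0,"z": 0,"rx": 0,"ry": 0,"rz": 0,"jaw": 0.3}]}}

```text
clock: 41.35
tool_pos: [0.5519, -0.1113, 0.0829]
eef_rot: [-0.075, 0.997, 0.0, 0.0]
contact_force: [-0.6, 1.9, 3.0]
opening: 0.184
finger_force: 25.0
```

Run:
```python
from h import *
to(.5518,-.1115,.081,-.15);s=get_state();print(s['contact_force'],s['moment'])
```

```text
turn [0.0002 0.0004 0.0004] shift cm [ 0.01 -0.01  0.19] t 41.35
[-0.60266905  1.93443439  3.04520336] [0.53888131 0.03486961 0.00544954]
```

{"fn": "send_rows", "kwargs": {"motion": [{"x": 0,"y": 0,"z": 0.05,"rx": 0,"ry": 0,"rz": 0,"jaw": 0.3},{"x": 0,"y": 0,"z": 0.05,"rx": 0,"ry": 0,"rz": 0,"jaw": 0.3},{"x": 0,"y": 0,"z": 0.05,"rx": 0,"ry": 0,"rz": 0,"jaw": 0.3},{"x": 0,"y": 0,"z": 0.05,"rx": 0,"ry": 0,"rz": 0,"jaw": 0.3},{"x": 0,"y": 0,"z": 0,"rx": 0,"ry": 0,"rz": 0,"jaw": 0.3}]}}

```text
clock: 41.85
tool_pos: [0.5518, -0.1114, 0.0809]
eef_rot: [-0.075, 0.997, 0.0, 0.0]
contact_force: [0.2, 1.3, 4.0]
opening: 0.177
finger_force: 25.0
```

Run:
```python
from h import *
to(.5518,-.1115,.081,-.15);s=get_state();print(s['contact_force'],s['moment'])
```

```text
turn [0.0001 0.0003 0.0003] shift cm [ 0.   -0.01 -0.01] t 41.85
[0.17123717 1.26078975 3.99809387] [ 0.5531973  -0.0013599  -0.05587279]
```

{"fn": "send_rows", "kwargs": {"motion": [{"x": 0,"y": 0,"z": 0.04,"rx": 0,"ry": 0,"rz": 0,"jaw": 0.3},{"x": 0,"y": 0,"z": 0.04,"rx": 0,"ry": 0,"rz": 0,"jaw": 0.3},{"x": 0,"y": 0,"z": 0.04,"rx": 0,"ry": 0,"rz": 0,"jaw": 0.3},{"x": 0,"y": 0,"z": 0,"rx": 0,"ry": 0,"rz": 0,"jaw": 0.3},{"x": 0,"y": 0,"z": 0,"rx": 0,"ry": 0,"rz": 0,"jaw": 0.3}]}}

```text
clock: 42.35
tool_pos: [0.5518, -0.1115, 0.0798]
eef_rot: [-0.075, 0.997, 0.0, 0.0]
contact_force: [-0.7, 1.1, 5.5]
opening: 0.179
finger_force: 25.0
```

Run:
```python
from h import *
to(.5518,-.1115,.081,-.15);s=get_state();print(s['contact_force'],s['moment'])
```

```text
turn [0.0001 0.0003 0.0002] shift cm [ 0.   -0.   -0.12] t 42.35
[-0.65950552  1.10499372  5.54242055] [ 0.55049165  0.00857152 -0.0117851 ]
```

The leaf drags with about 4–5 N and is down on the wood, so it binds. Letting go and lifting clear.

{"fn": "send_rows", "kwargs": {"motion": [{"x": 0,"y": 0,"z": 0,"rx": 0,"ry": 0,"rz": 0,"jaw": 3.2},{"x": 0,"y": 0,"z": 0,"rx": 0,"ry": 0,"rz": 0,"jaw": 3.2},{"x": 0,"y": 0,"z": 0,"rx": 0,"ry": 0,"rz": 0,"jaw": 3.2},{"x": 0,"y": 0,"z": 0,"rx": 0,"ry": 0,"rz": 0,"jaw": 3.2},{"x": 0,"y": 0,"z": -0.5,"rx": 0,"ry": 0,"rz": 0,"jaw": 3.2}]}}

```text
clock: 42.85
tool_pos: [0.5511, -0.1117, 0.0842]
eef_rot: [-0.075, 0.997, 0.0, -0.001]
contact_force: [0.4, -1.0, 0.2]
opening: 0.364
finger_force: 0.0
```

{"fn": "send_rows", "kwargs": {"motion": [{"x": 0,"y": 0,"z": -1,"rx": 0,"ry": 0,"rz": 0,"jaw": 3.2},{"x": 0,"y": 0,"z": -2,"rx": 0,"ry": 0,"rz": 0,"jaw": 3.2},{"x": 0,"y": 0,"z": -3,"rx": 0,"ry": 0,"rz": 0,"jaw": 3.2},{"x": -2,"y": 0,"z": -3,"rx": 0,"ry": 0,"rz": 0,"jaw": 3.2},{"x": -2,"y": 0,"z": 0,"rx": 0,"ry": 0,"rz": 0,"jaw": 3.2}]}}

```text
clock: 43.35
tool_pos: [0.594, -0.1057, 0.1799]
eef_rot: [-0.075, 0.997, -0.001, 0.004]
contact_force: [1.4, 0.2, -1.1]
opening: 0.363
finger_force: 0.0
```

Run:
```python
from h import *
snapshot('wrist');d=snap('wrist','w8')
a=d['img'][90:290,170:400];t=snapshot('top')
b=t['img'][160:260,120:350]
o=np.vstack([cv2.resize(a,(460,400),interpolation=cv2.INTER_CUBIC),cv2.resize(b,(460,200),interpolation=cv2.INTER_CUBIC)])
cv2.imwrite('pics/fin.png',cv2.convertScaleAbs(o[:,:,::-1],alpha=1.5))
u,v=proj(d,(.5521,-.1115,.094));print('expected handle top',((u-170)*2,(v-90)*2)); s=get_state();print(s['contact_force'],s['tool_pos'])
```

```text
expected handle top (np.float64(210.0783787423361), np.float64(107.25920875604442))
[-0.61330619 -0.09205506 -0.46323135] [ 0.591926   -0.10520934  0.17560564]
```

View pics/fin.png

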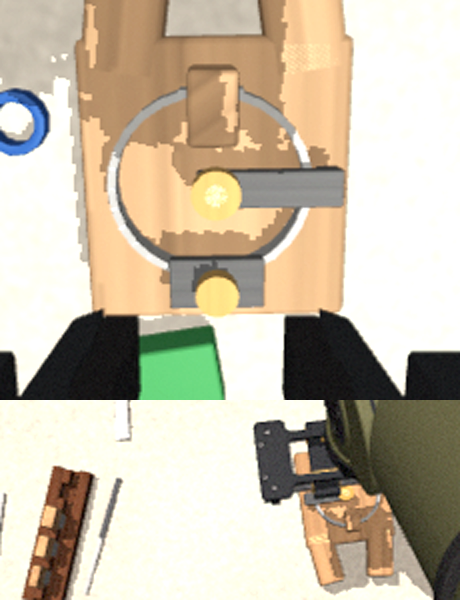

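The final picture shows leaf 4 upright and square in the gap, its handle at about (213,107) against an expected (210,107). In the top-view part, three handles hang in the rack and the fourth place is empty. I'm handing in.

```bash
python3 -c "
from plant import *
print(finish_job())"
```

```text
the job is handed in; nothing more can be done
None
```

The gap is about 9 mm: the 4, 6 and 8 mm leaves slid in loosely and hang back in their places, and the 10 mm leaf bound with about 4–5 N of drag and was left upright in the gap on the wood. I handed the job in at about 43 s, but no verdict came back.

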